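# Seal a tall jar of dried figs in the bench lid press

### The arm

A 6-joint arm with a two-finger parallel gripper is mounted at the origin on the work surface. World frame = base frame: x ahead of the robot, y to its left, z up, the work surface at z = 0. Lengths are in mm, angles in rad, forces in N, time in s.
With the tool pointing down it reaches from about 400 to 925 mm from the base axis. Payload 12.5 kg.
Tool frame: the origin (TCP) lies on the mounting face of the last link; the fingertips stand 190 mm ahead of it and the grasp point (between the pads) lies 171 mm ahead of it (env.grasp_offset is the distance from the TCP to the grasp point, in mm); z points along the fingers, y is the direction in which the jaws open and shut (so a half turn about z gives the same grasp; the last joint's range is limited). The gripper opens to 95 mm and grips with 3 to 60 N. Pads are 20 mm wide; open, the fingers measure 119 mm over their backs; the gripper's body (75 mm by 180 mm) begins 59 mm behind the grasp point.
Start: joints at [-1.315, 0.491, 1.559, -0, 1.092, -0.106], TCP at [221.243, -584.531, 404.761] pointing down, gripper open.
Joint ranges: [-3.1, 3.1], [-0.84, 2.19], [0.05, 2.79], [-1.13, 4.28], [0.06, 2.93], [-2.69, 2.69]. Speed limits (rad/s): [2.22, 2.22, 2.79, 3.14, 3.14, 3.14].

### API

Orientations are given as [roll, pitch, yaw] about the fixed x, y, z axes, in that order (R = Rz(yaw) Ry(pitch) Rx(roll)).
In Python, from cell import env, viewer gives the robot as it stands.
- The arm moves only by the tool play_rows, never from a script. Its argument "increments" is a list of rows, each an object of numbers: "dx", "dy", "dz": the shift along the tool's x, y, z in mm; "rx", "ry", "rz": the turn, a rotation vector about the tool's x, y, z in units of 6 degrees (1.0 is 6 degrees). A call has 1 to 8 rows; each row is the pose to reach, as a shift and turn from the pose measured when the call began, along the tool's axes at that moment; what a row does not reach only later rows make up. A row lasts 1/12 s, in which the tool goes at most 41.7 mm and 7.16 degrees, less where a joint would pass 70% of its speed; a pose out of reach is approached as far as the arm can. A call with a gripper value outside its range is refused whole. "fingers" is the opening, from 0 (shut) to 1 (fully open), set as the call begins (left out, the last holds). The fingers move at their own pace and stop on an object; the grip force is fixed at half the most. Time passes only in rows, so rows that repeat a pose let the fingers close. It gives the time, the measured TCP pose, the force and the opening at its end, in the units of the state.
- env.state(): the state, without advancing time (a new reading comes with each control period).
- viewer.read_camera(name): name is "side" or "top"; returns a dict with "image" (384x512x3 uint8, red, green, blue), "fx", "fy", "cx", "cy" (pixels), "k1" (the pictures are not rectified: a ray, as slopes to the right and down, at radius r is drawn at 1 + k1 r^2 times it, then the intrinsics apply), "rvec" (rotation vector, rad) and "tvec" (3), from world to camera coordinates, as OpenCV has them. Camera axes: x right, y down, z forward; pixel columns grow to the right and rows downward; lengths in mm; the calibration is good to about 2 mm. A picture is of the moment at which its call begins. There is no depth.
- env.job_done(): hands the job in, once; it reports no verdict.
The state is a dict: "t": time; "joints": joint angles; "qvel": joint speeds; "tau": joint torques, N m; "eef_pos": TCP position; "tcp_rot": TCP orientation; "ft_force": force on the tool from outside, world axes, zero at the start; "moment": the same for the moment, N m; "opening": opening from 0.0 (shut) to 1.0 (fully open).
Only numpy, scipy, OpenCV 4.12 (cv2) and the standard library are available. Lean on these libraries where they do the work, as an engineer would, in place of code of your own. Each camera call takes 0.05 s, during which the arm holds its last target.

### The job

Seal the filled jar whose wooden lid still stands proud: slide it upright along the table, pushing low down on the glass and never lifting it, until it bears against both cheeks of the lid press's V-stop. Then push the press's lever down by its hand grip until the lid is fully home, lean on the grip with about 16 N for a second to bed the seal (never more than about 20 N), and let the lever rise again. Leave everything else on the table where it is.

Things in the scene. Friction and masses are not known exactly. Their poses are not given: they have to be found in the camera images.
- jar: Jar to be sealed, standing before the press: straight clear glass packed with figs, 66 mm diameter, 185 mm tall, 0.55 to 0.83 kg with lid; its wooden lid alone stands proud. Origin: centre of its underside, z up. Sliding takes 2.5 to 6 N; pushed more than about 40 mm above the table it may tip. Over 20 N from the fingers on jar or lid, or a lean over 0.2 rad, spoils it.
- lid (a joint): How far (m) that jar's lid stands above home: 0 = its flange down on the glass rim; 6 to 10 mm at the start. Round wooden press-in lid, flange 66 mm diameter and 10 mm thick, its top 195 mm above the table when home. It slides in stiffly at about 16 N and stays where it is left.
- press: Bench lid press, fixed to the table beyond the jar, open towards the robot. Origin: on the table under the centre of a jar fully home in its V-stop; x points from the robot's side into the V-stop, y to the column, z up. A steel lever hinged on the column crosses above the V-stop to -y, over 10 mm clear of the proud lid when raised. Over 65 N between press and jar breaks the glass.
- nest (a point): Point on the table under the centre of a jar fully home in the V-stop; axes as press. V-stop: two white cheeks at +-45 degrees touching the far side of the jar, 23 to 45 mm above the table; the jar stands on the table itself.
- column (a point): Middle of the press's column, on the table: grey square column 32 mm wide (collar 46 mm), at y = +108 mm in the frame of press, 215 mm tall with the hinge lugs; its foot plate is 12 mm thick and covers x -55 to 55, y 70 to 174 mm in that frame.
- hinge (a point): Centre of the lever's hinge, 195 mm above the table and at y = +95 mm in the frame of press; the hinge axis is horizontal along the press's x.
- lever (a joint): Lever angle (rad): 0 = raised at rest, sloping 0.42 rad up to the grip; grows as it is pushed down (level at 0.42, limit 0.72). Its round rubber foot (gives 1 mm per 22 N), 95 mm from the hinge, hangs on a spindle screwed up or down by up to 9 mm, differently each time: the angle with the lid home is unknown (0.32 to 0.56). A spring (1 to 2 N at the grip) raises it when let go.
- handle (a point): Middle of the flat top of the lever's black hand grip (90 mm along the lever, 30 mm wide, 24 thick), 235 mm from the hinge and 47 mm above the hinge line; about 330 mm above the table when raised. Moves with the lever. 1 N down here gives about 2.4 N at the press foot; the lid starts to slide at about 8 N; bedding the seal takes 12 to 23 N here (25 to 60 N on the lid).
- jar_a: Bystander: a jar like the task's, 66 mm in diameter, its lid already fully home (195 mm tall in all), to the left of the press. Origin: centre of its underside.
- jar_b: Bystander: another such sealed jar, also to the left of the press. Origin: centre of its underside.
- jar_c: Bystander: a filled jar without a lid, 185 mm tall, 66 mm in diameter, on the right. Origin: centre of its underside.
- spare_lid: Bystander: a spare wooden lid lying on its plug, 66 mm in diameter, 23 mm tall, to the right in front of the press. Origin: centre of its underside.
- loose_fig: Bystander: one dried fig, 40 mm across, 24 mm tall, to the left in front of the press. Origin: centre of its underside.
- fig_bowl: Bystander: round steel bowl heaped with figs, 220 mm in diameter, about 100 mm tall, to the right. Origin: centre of its underside.
- fig_pan: Bystander: rectangular steel pan of figs, 205 by 290 mm, 75 mm tall, front left. Origin: centre of its underside.
- knife: Bystander: small knife with a black handle, 200 mm long, 14 mm tall, front right. Origin: on the table, under the end of the handle by the blade.

How it is judged (in metres and radians):
On the way, in this order (a step that is already met when the one before it is completed fails the run):
1. with the lever still raised, the jar stands upright and bears on the V-stop with at least 2 N, its centre within 3 mm of its home there (horizontal distance between jar and nest below 0.003 m and angle between jar's own z axis and vertical below 0.03 rad and contact force between jar and press above 2 N and value of joint lever below 0.1 rad), for 0.1 s.
2. the lid is home within 1.5 mm and the press bears on it with at least 25 N for 0.4 s (value of joint lid below 0.0015 m and horizontal distance between jar and nest below 0.005 m and contact force between jar and press above 25 N), for 0.4 s.
At the end, for the whole second after the job is handed in: The jar stands upright (within 0.03 rad) and still in the V-stop, its centre within 5 mm of home, its lid home within 1.5 mm, and the lever has risen again to within 0.08 rad of its rest (horizontal distance between jar and nest below 0.005 m and angle between jar's own z axis and vertical below 0.03 rad and value of joint lid below 0.0015 m and value of joint lever below 0.08 rad and linear speed of jar below 0.01 m/s); the robot touches nothing.
It fails at once if the jar leans by more than 0.2 rad (angle between jar's own z axis and vertical above 0.2 rad).
It fails at once if the jar is lifted by more than 12 mm (height (world z) of jar above 0.012 m).
It fails at once if the fingers press on the jar or its lid with more than 20 N (contact force between the fingers and jar above 20 N).
It fails at once if the press bears on the jar with more than 65 N (contact force between jar and press above 65 N).
It fails at once if another thing on the table is moved by more than 15 mm (distance of any of jar_a, jar_b, jar_c, spare_lid, loose_fig, fig_bowl, fig_pan, knife from where it was at the start of the episode above 0.015 m).
It also fails if it takes over 72 s, if anything falls off the work surface, if the arm or the gripper's body presses on something with over 40 N, if the wrist force passes 120 N, or if a joint passes its speed limit or range.

## Working session

There is one attempt and no reset: what is moved stays moved. The work goes in short steps, Python scripts to look and compute and a tool call to move; the robot and the scene stay as the last step left them, time stands still between calls to the robot, and variables do not carry over. Pictures are saved under pics/ and viewed, and the job is handed in when it is done.

Besides the shell and the picture viewer there is one more tool, called after ">>>" by a JSON object that holds its "name" and its "arguments". play_rows: Moves the arm, as the interface text tells. Its arguments: {"type":"object","properties":{"increments":{"type":"array","items":{"type":"object","properties":{"dx":{"type":"number"},"dy":{"type":"number"},"dz":{"type":"number"},"rx":{"type":"number"},"ry":{"type":"number"},"rz":{"type":"number"}}}},"fingers":{"type":"number"}},"required":["increments"]}

```bash
mkdir -p pics; ls
python3 - <<'E'
from cell import env, viewer
import cv2
s=env.state();print(s)
for n in("side","top"):
    c=viewer.read_camera(n);print({k:v for k,v in c.items() if k!="image"})
    cv2.imwrite(f"pics/{n}0.png",c["image"][:,:,::-1])
E
```

```text
pics
{'t': 0.0, 'joints': array([-1.31460606e+00,  4.91549761e-01,  1.55946884e+00,  2.05381633e-05,
        1.09171219e+00, -1.05604550e-01]), 'qvel': array([ 8.81729180e-04,  2.84209422e-03, -3.79158977e-04, -1.12100412e-03,
       -7.15760906e-04, -1.31382118e-05]), 'tau': array([-1.96962242e-05, -6.12656593e+01, -2.58181179e+01,  6.91786339e-02,
        4.81701794e-02, -1.07643405e-04]), 'eef_pos': array([ 221.23022446, -584.49114047,  404.16104322]), 'tcp_rot': array([-3.14046278e+00, -1.38082353e-04,  3.61785258e-01]), 'ft_force': array([-0.50936855, -0.73103224,  0.03139336]), 'moment': array([-0.00058415, -0.00732813,  0.03180121]), 'opening': 0.9980256877584147}
{'fx': 440.9994412417934, 'fy': 440.9994412417934, 'cx': 263.9015655976433, 'cy': 193.582575009164, 'k1': -0.1188205726967031, 'rvec': array([ 0.42372214, -2.56981893,  1.49639218]), 'tvec': array([ 491.35148015,  260.83752456, 1601.19061736])}
{'fx': 462.0904441540396, 'fy': 462.0904441540396, 'cx': 257.55127383884, 'cy': 195.4373534856927, 'k1': -0.056140280968047414, 'rvec': array([ 2.13876697, -2.20143233,  0.10787572]), 'tvec': array([  71.12131638,  530.8458733 , 1591.31854191])}
```

View pics/side0.png

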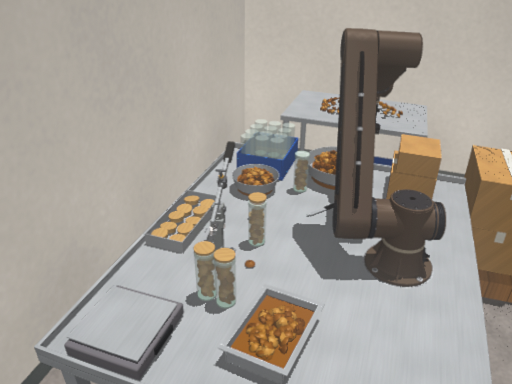

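View pics/top0.png

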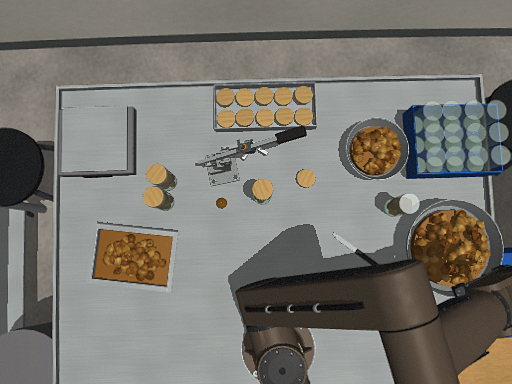

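```bash
cat > h.py <<'E'
import numpy as np, cv2
from cell import env, viewer
class Cam:
    def __init__(s,n):
        c=viewer.read_camera(n);s.im=c["image"][:,:,::-1].copy();s.c=c
        s.R=cv2.Rodrigues(c["rvec"])[0];s.t=c["tvec"]
        s.K=np.array([[c["fx"],0,c["cx"]],[0,c["fy"],c["cy"]],[0,0,1]]);s.d=np.array([c["k1"],0,0,0.])
        s.C=-s.R.T@s.t
    def proj(s,P): return cv2.projectPoints(np.array(P,float).reshape(-1,1,3),s.c["rvec"],s.t,s.K,s.d)[0].reshape(-1,2)
    def ray(s,u,v):
        p=cv2.undistortPoints(np.array([[[u,v]]],float),s.K,s.d).ravel()
        return s.R.T@np.array([p[0],p[1],1.])
    def plane(s,u,v,z):
        d=s.ray(u,v);return s.C+d*(z-s.C[2])/d[2]
    def crop(s,x0,y0,x1,y1,f,name): cv2.imwrite(name,cv2.resize(s.im[y0:y1,x0:x1],None,fx=f,fy=f,interpolation=cv2.INTER_CUBIC))
E
python3 - <<'E'
from h import *
t=Cam("top");s=Cam("side")
t.crop(190,110,320,215,6,"pics/tc.png")
s.crop(190,130,290,260,4.5,"pics/sc.png")
print(t.C,s.C)
E
```

```text
[ 372.06831286   57.88777773 1636.26540036] [  99.87795363 1357.35551432 1010.38818605]
```

View pics/tc.png

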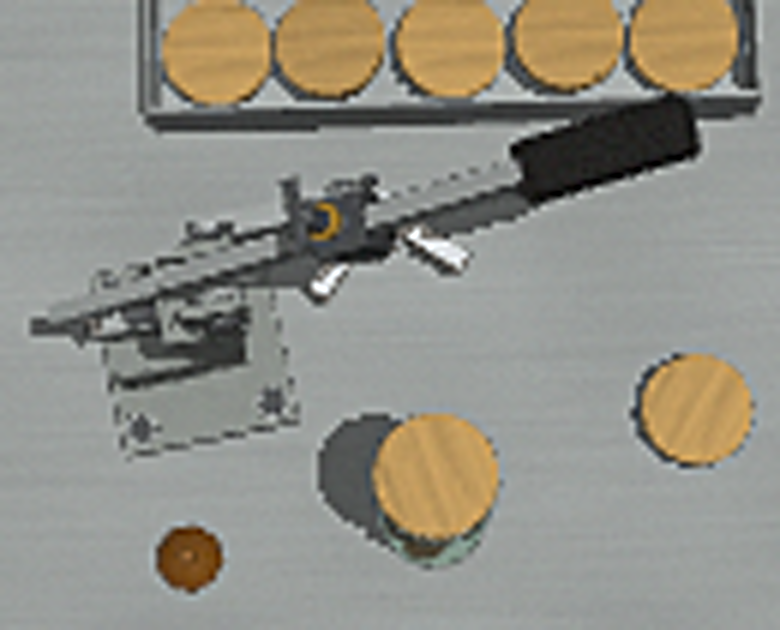

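View pics/sc.png

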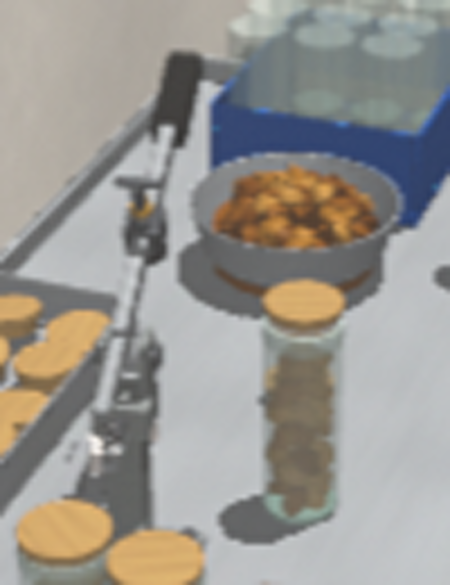

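Run:
```python
from h import *
np.set_printoptions(precision=1,suppress=True)
t=Cam("top");s=Cam("side")
def cp(u,v): return 190+u/6-.4,110+v/6-.4
A=t.plane(*cp(127,455),12);B=t.plane(*cp(297,425),12)
print("plate",A,B,np.linalg.norm(A-B))
for z,p in ((330,(528,178)),(330,(683,125)),(334,(610,150))): print("grip",t.plane(*cp(*p),z))
# blackmask
hsv=cv2.cvtColor(t.im,cv2.COLOR_BGR2HSV)
m=(t.im.max(2)<45).astype(np.uint8);m[:,:270]=0;m[150:]=0;m[:115]=0;m[:,312:]=0
c=max(cv2.findContours(m,0,1)[0],key=cv2.contourArea);print("top grip rect",cv2.minAreaRect(c))
def lids(cam,tag):
    h=cv2.cvtColor(cam.im,cv2.COLOR_BGR2HSV)
    m=cv2.inRange(h,(10,80,120),(25,220,255))
    for c in cv2.findContours(m,0,1)[0]:
        if cv2.contourArea(c)>60:
            e=cv2.fitEllipse(c);print(tag,np.array(e[0]),np.array(e[1]),cam.plane(*e[0],203),cam.plane(*e[0],195),cam.plane(*e[0],23))
lids(t,"top");lids(s,"side")
for p in ((325,280),(345,265),(318,298),(312,285),(410,235),(465,255),(455,272),(435,250)): print(p,t.plane(*cp(*p),45))
```

```text
plate [574.5 220.4  12. ] [589.4 119.6  12. ] 101.91494077763575
grip [663.1  -6.2 330. ]
grip [687.  -81.6 330. ]
grip [674.8 -45.7 334. ]
top grip rect ((290.2385559082031, 134.12844848632812), (11.110785484313965, 31.225135803222656), 73.3007583618164)
top [491.7 365.5] [40.  63.6] [ -30.8 -647.9  203. ] [ -33.  -651.9  195. ] [ -81.4 -736.6   23. ]
top [452.6 281.3] [ 6.7 27.3] [ 230.7 -540.   203. ] [ 229.9 -543.3  195. ] [ 212.9 -615.1   23. ]
top [478.8 262.4] [13.8 29.6] [ 285.6 -626.9  203. ] [ 285.1 -630.7  195. ] [ 274.8 -712.9   23. ]
top [133.6 256.8] [54.  87.1] [335.6 444.8 203. ] [335.4 447.  195. ] [331.1 493.4  23. ]
top [468.4 236.8] [33.6 42. ] [ 366.1 -599.   203. ] [ 366.1 -602.7  195. ] [ 365.4 -681.5   23. ]
top [444.4 215.9] [11.5 20. ] [ 433.7 -527.   203. ] [ 434.  -530.3  195. ] [ 441.4 -600.5   23. ]
top [153.  196.2] [19.6 20.1] [522.2 382.9 203. ] [523.  384.7 195. ] [541.1 423.7  23. ]
top [262.1 188.9] [19.8 20.1] [535.1  41.3 203. ] [536.   41.2 195. ] [555.6  39.2  23. ]
top [305.7 177.7] [17.  17.5] [566.6 -96.2 203. ] [567.7 -97.1 195. ] [ 591.  -
[... 2014 characters left out ...]
2.1 203. ] [538.3  29.  195. ] [ 630.8 -251.2   23. ]
side [254.9 175.7] [16.  31.9] [ 595.8 -113.8  203. ] [ 600.7 -128.4  195. ] [ 706.3 -441.8   23. ]
side [324.  158.5] [12.3 23.6] [ 368.5 -371.6  203. ] [ 371.2 -388.8  195. ] [ 428.4 -757.1   23. ]
side [489.7 191.7] [ 40.3 101.3] [-312.3 -312.2  203. ] [-316.4 -328.7  195. ] [-404.2 -684.4   23. ]
side [415.7 166. ] [47.2 73.5] [ -19.1 -441.7  203. ] [ -20.3 -459.5  195. ] [ -45.7 -842.8   23. ]
(325, 280) [669.6  99.9  45. ]
(345, 265) [678.1  88.1  45. ]
(318, 298) [659.1 104.3  45. ]
(312, 285) [666.9 107.6  45. ]
(410, 235) [694.8  49.7  45. ]
(465, 255) [682.  18.  45.]
(455, 272) [672.1  24.2  45. ]
(435, 250) [685.5  35.4  45. ]
```

Run:
```python
from h import *
t=Cam("top");s=Cam("side")
t.crop(190,125,270,190,10,"pics/tc2.png")
t.crop(250,115,310,160,13,"pics/tc3.png")
s.crop(205,135,245,195,10,"pics/sc3.png")
```

```text
(no output)
```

View pics/tc2.png

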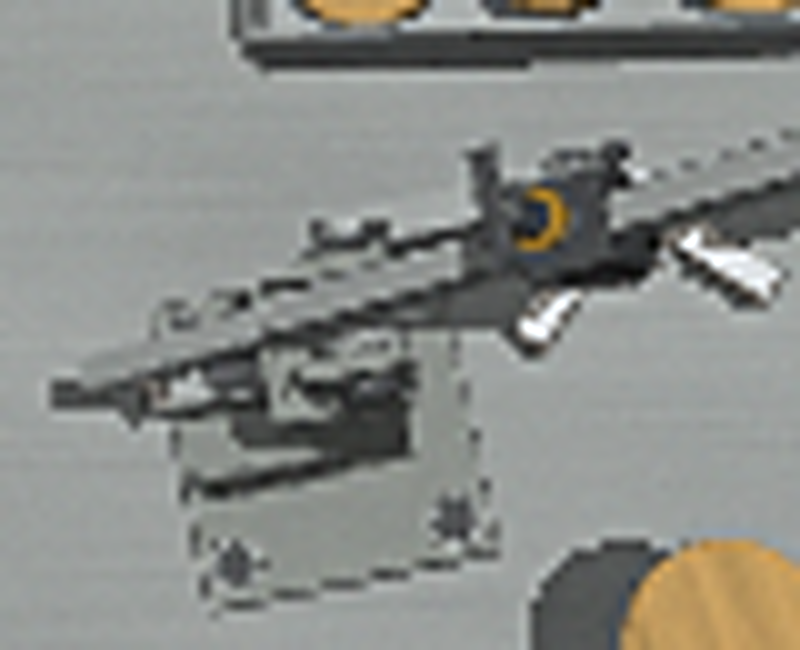

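View pics/tc3.png

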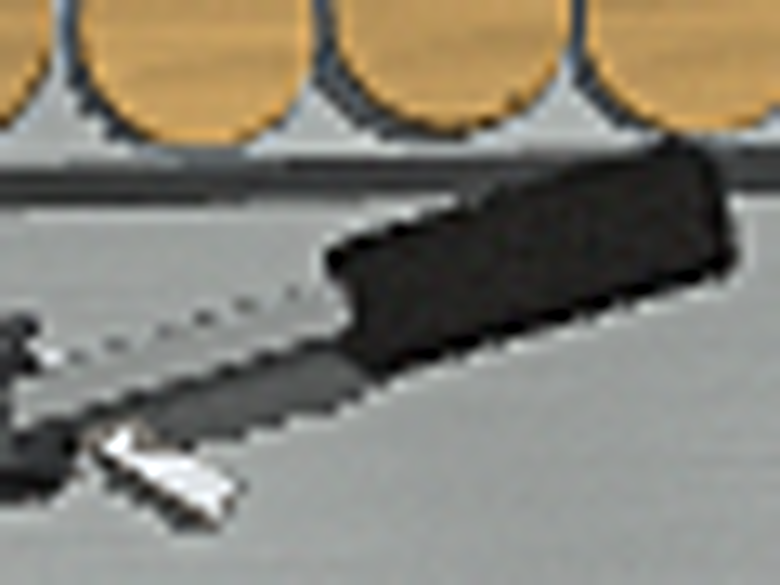

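View pics/sc3.png

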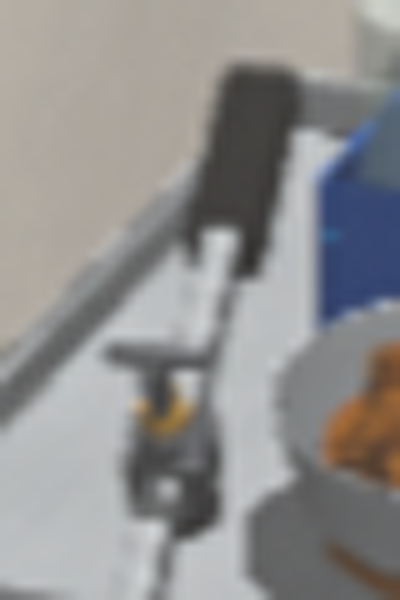

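```bash
cat >> h.py <<'E'
def lev(s,h,a=0.0):
    b=.42-a;return 95-(s*np.cos(b)-h*np.sin(b)),195+s*np.sin(b)+h*np.cos(b)
def world(p,pl):
    c,s=np.cos(p[2]),np.sin(p[2]);x,y,z=pl;return np.array([p[0]+c*x-s*y,p[1]+s*x+c*y,z])
E
python3 - <<'E'
from h import *
from scipy.optimize import least_squares
np.set_printoptions(precision=2,suppress=True)
t=Cam("top");s=Cam("side")
obs=[(t,(-55,174,12),(210.4,185.8)),(t,(-55,70,12),(239.2,180.0)),
(t,(15,*lev(190,47)),(275.2,135)),(t,(15,*lev(280,47)),(303.8,126)),(t,(-15,*lev(190,23)),(278.8,143.9)),(t,(-15,*lev(280,23)),(306.1,135.5)),
(s,(15,*lev(280,47)),(227.3,141.6)),(s,(-15,*lev(280,47)),(234.8,142.0))]
f=lambda p:np.concatenate([c.proj(world(p,q))[0]-o for c,q,o in obs])
r=least_squares(f,[654,58,.147],loss='soft_l1',x_scale=[1,1,.01]);print(r.x);print(r.fun.reshape(-1,2))
p=r.x
print("handle",world(p,(0,*lev(235,47))),"hinge",world(p,(0,95,195)))
E
```

```text
[657.43  59.21   0.17]
[[ 0.15 -0.04]
 [ 0.13 -0.08]
 [-1.3  -1.02]
 [-1.15 -0.65]
 [ 0.16  0.9 ]
 [ 1.33  1.06]
 [-0.04 -0.84]
 [ 0.21 -0.65]]
handle [674.66 -39.71 333.74] hinge [641.14 152.81 195.  ]
```

```bash
cat >> h.py <<'E'
from scipy.spatial.transform import Rotation as Ro
def Rt(th,psi): # tilt forward th, yaw psi
    return (Ro.from_euler('z',psi)*Ro.from_euler('x',np.pi)*Ro.from_euler('y',th))
def goto(tip,th,psi,L=190):
    s=env.state();R0=Ro.from_euler('xyz',s["tcp_rot"]);R=Rt(th,psi)
    tcp=np.array(tip)-L*R.as_matrix()[:,2]
    d=R0.inv().apply(tcp-s["eef_pos"]);w=(R0.inv()*R).as_rotvec()/np.deg2rad(6)
    print("tcp",tcp.round(1),"d",d.round(1),"w",w.round(2),"rows",np.linalg.norm(d)/41.7,np.linalg.norm(w)*6/7.16)
E
python3 - <<'E'
from h import *
goto((400,-270,260),0,.3)
goto((430,26,250),0.785,.15)
E
```

```text
tcp [ 400. -270.  450.] d [ 278.5 -230.9  -45.3] w [-0.   -0.    0.59] rows 8.74259257612739 0.49529011347307217
tcp [297.2   5.9 384.4] d [ 280.1 -525.3   20.3] w [-0.79  7.47  1.92] rows 14.284107483085373 6.495065608711742
```

>>> {"name": "play_rows", "arguments": {"fingers": 0.42, "increments": [{"dx": 35, "dy": -29, "dz": -6}, {"dx": 70, "dy": -58, "dz": -12}, {"dx": 105, "dy": -87, "dz": -18}, {"dx": 140, "dy": -116, "dz": -24}, {"dx": 175, "dy": -145, "dz": -30}, {"dx": 210, "dy": -174, "dz": -36}, {"dx": 245, "dy": -203, "dz": -42}, {"dx": 278, "dy": -231, "dz": -46}]}}

```text
invalid input
```

Run:
```python
from h import *
s=env.state();print(s['t'],s['joints'].round(2),s['eef_pos'],s['tcp_rot'],s['opening'])
goto((430,26,250),0.785,.15)
```

```text
0.5 [-1.31  0.49  1.56  0.    1.09 -0.11] [ 221.26534902 -584.50498463  404.73425082] [-3.14158383e+00 -1.87829455e-06  3.61894213e-01] 0.9963124930398176
tcp [297.2   5.9 384.4] d [ 280.1 -525.3   20.3] w [-0.79  7.47  1.92] rows 14.284107483085373 6.495065608711742
```

>>> {"name": "play_rows", "arguments": {"fingers": 0.42, "increments": [{"dx": 35, "dy": -29, "dz": -6, "rx": 0, "ry": 0, "rz": 0}, {"dx": 70, "dy": -58, "dz": -12, "rx": 0, "ry": 0, "rz": 0}, {"dx": 105, "dy": -87, "dz": -18, "rx": 0, "ry": 0, "rz": 0}, {"dx": 140, "dy": -116, "dz": -24, "rx": 0, "ry": 0, "rz": 0}, {"dx": 175, "dy": -145, "dz": -30, "rx": 0, "ry": 0, "rz": 0}, {"dx": 210, "dy": -174, "dz": -36, "rx": 0, "ry": 0, "rz": 0}, {"dx": 245, "dy": -203, "dz": -42, "rx": 0, "ry": 0, "rz": 0}, {"dx": 278, "dy": -231, "dz": -46, "rx": 0, "ry": 0, "rz": 0}]}}

```text
t: 1.17
eef_pos: [384.9, -295.2, 448.0]
tcp_rot: [3.141, -0.0, 0.361]
ft_force: [1.0, -0.5, 0.7]
opening: 0.494
```

Run:
```python
from h import *
s=env.state();print(s['t'],s['joints'].round(2),s['eef_pos'],s['tcp_rot'],s['opening'])
goto((430,26,250),0.785,.15)
```

```text
1.1667 [-0.79  0.24  1.83  0.    1.07  0.42] [ 384.90303616 -295.1520245   447.98263692] [ 3.14079707e+00 -3.55004220e-04  3.61483198e-01] 0.49412323471594805
tcp [297.2   5.9 384.4] d [  24.4 -312.7   63.3] w [-0.79  7.46  1.92] rows 7.673226789508362 6.490873492912813
```

>>> {"name": "play_rows", "arguments": {"increments": [{"dx": 3, "dy": -39, "dz": 8, "rx": -0.1, "ry": 0.93, "rz": 0.24}, {"dx": 6, "dy": -78, "dz": 16, "rx": -0.2, "ry": 1.86, "rz": 0.48}, {"dx": 9, "dy": -117, "dz": 24, "rx": -0.3, "ry": 2.79, "rz": 0.72}, {"dx": 12, "dy": -156, "dz": 32, "rx": -0.4, "ry": 3.72, "rz": 0.96}, {"dx": 15, "dy": -195, "dz": 40, "rx": -0.5, "ry": 4.65, "rz": 1.2}, {"dx": 18, "dy": -234, "dz": 48, "rx": -0.6, "ry": 5.58, "rz": 1.44}, {"dx": 21, "dy": -273, "dz": 56, "rx": -0.7, "ry": 6.51, "rz": 1.68}, {"dx": 24.4, "dy": -312.7, "dz": 63.3, "rx": -0.79, "ry": 7.46, "rz": 1.92}]}}

```text
t: 1.83
eef_pos: [311.1, -35.4, 393.7]
tcp_rot: [3.133, -0.7, 0.19]
ft_force: [2.0, 0.5, 1.0]
opening: 0.418
```

Run:
```python
from h import *
s=env.state();print(s['t'],s['joints'].round(2),s['eef_pos'],s['tcp_rot'],s['opening'])
goto((465,31,23),0.785,.15)
goto((465,31,60),0.785,.15)
```

```text
1.8333 [-0.42  0.    2.38  1.2   0.4  -0.09] [311.08890305 -35.41548135 393.65996474] [ 3.13296659 -0.70017059  0.19022024] 0.4177878114585031
tcp [332.2  10.9 157.4] d [-129.7  -43.2  199.3] w [-0.18  0.81  0.29] rows 5.795778200612233 0.7341882567460774
tcp [332.2  10.9 194.4] d [-105.8  -43.   171. ] w [-0.18  0.81  0.29] rows 4.93196084504409 0.7341882567460774
```

>>> {"name": "play_rows", "arguments": {"increments": [{"dx": 0, "dy": -20, "dz": 0, "rx": -0.18, "ry": 0.81, "rz": 0.29}, {"dx": 0, "dy": -43, "dz": 0, "rx": -0.18, "ry": 0.81, "rz": 0.29}, {"dx": -21, "dy": -43, "dz": 34, "rx": -0.18, "ry": 0.81, "rz": 0.29}, {"dx": -42, "dy": -43, "dz": 68, "rx": -0.18, "ry": 0.81, "rz": 0.29}, {"dx": -63, "dy": -43, "dz": 102, "rx": -0.18, "ry": 0.81, "rz": 0.29}, {"dx": -84, "dy": -43, "dz": 136, "rx": -0.18, "ry": 0.81, "rz": 0.29}, {"dx": -106, "dy": -43, "dz": 171, "rx": -0.18, "ry": 0.81, "rz": 0.29}, {"dx": -106, "dy": -43, "dz": 171, "rx": -0.18, "ry": 0.81, "rz": 0.29}]}}

```text
t: 2.5
eef_pos: [322.9, 11.3, 276.7]
tcp_rot: [-3.131, -0.792, 0.147]
ft_force: [-0.8, 0.5, 0.5]
opening: 0.419
```

Run:
```python
from h import *
s=env.state();print(s['t'],s['joints'].round(2),s['eef_pos'],s['tcp_rot'],s['opening'])
goto((465,31,23),0.785,.15)
for n in("side","top"): cv2.imwrite(f"pics/{n}1.png",Cam(n).im)
```

```text
2.5 [-0.24  0.37  2.56  2.62  0.59 -1.41] [322.93106009  11.33306426 276.71624057] [-3.13124452 -0.79152956  0.14736349] 0.41909263128533586
tcp [332.2  10.9 157.4] d [-78.5   2.7  90.3] w [-0.08 -0.06 -0.02] rows 2.869868295841459 0.08691706666546313
```

View pics/side1.png

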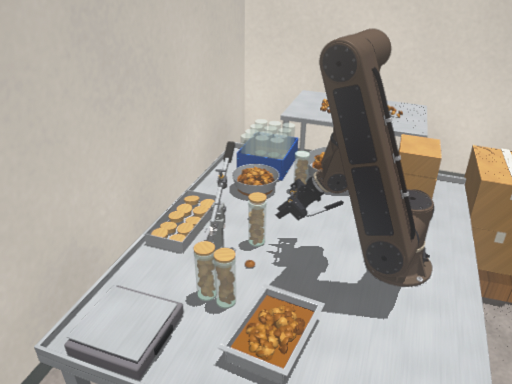

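View pics/top1.png

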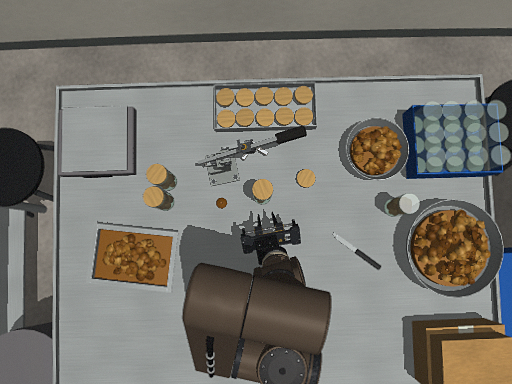

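>>> {"name": "play_rows", "arguments": {"increments": [{"dx": -12, "dy": 1, "dz": 14, "rx": -0.08, "ry": -0.06, "rz": 0}, {"dx": -24, "dy": 2, "dz": 28, "rx": -0.08, "ry": -0.06, "rz": 0}, {"dx": -36, "dy": 2.7, "dz": 42, "rx": -0.08, "ry": -0.06, "rz": 0}, {"dx": -48, "dy": 2.7, "dz": 55, "rx": -0.08, "ry": -0.06, "rz": 0}, {"dx": -48, "dy": 2.7, "dz": 55, "rx": -0.08, "ry": -0.06, "rz": 0}, {"dx": -48, "dy": 2.7, "dz": 55, "rx": -0.08, "ry": -0.06, "rz": 0}]}}

```text
t: 3.1
eef_pos: [328.4, 10.3, 200.4]
tcp_rot: [-3.124, -0.771, 0.138]
ft_force: [0.1, 0.1, 0.4]
opening: 0.421
```

Run:
```python
from h import *
s=env.state();print(s['t'],s['joints'].round(2),s['eef_pos'],s['tcp_rot'],s['opening'],s['ft_force'])
goto((465,31,23),0.785,.15)
```

```text
3.1 [-0.24  0.66  2.61  2.78  0.89 -1.62] [328.3911442   10.3492525  200.40559913] [-3.12438401 -0.77097577  0.13812221] 0.4212407350320671 [0.11209975 0.12530989 0.35942063]
tcp [332.2  10.9 157.4] d [-27.2   0.5  33.5] w [-0.08  0.13 -0.08] rows 1.0353739112589602 0.14905829392205486
```

>>> {"name": "play_rows", "arguments": {"increments": [{"dx": -9, "dy": 0.5, "dz": 11, "rx": -0.08, "ry": 0.13, "rz": -0.08}, {"dx": -18, "dy": 0.5, "dz": 22, "rx": -0.08, "ry": 0.13, "rz": -0.08}, {"dx": -27.2, "dy": 0.5, "dz": 33.5, "rx": -0.08, "ry": 0.13, "rz": -0.08}, {"dx": -27.2, "dy": 0.5, "dz": 33.5, "rx": -0.08, "ry": 0.13, "rz": -0.08}, {"dx": -27.2, "dy": 0.5, "dz": 33.5, "rx": -0.08, "ry": 0.13, "rz": -0.08}, {"dx": -27.2, "dy": 0.5, "dz": 33.5, "rx": -0.08, "ry": 0.13, "rz": -0.08}]}}

```text
t: 3.6
eef_pos: [332.2, 11.1, 159.0]
tcp_rot: [-3.14, -0.787, 0.149]
ft_force: [0.1, -0.6, -0.5]
opening: 0.423
```

Run:
```python
from h import *
s=env.state();print(s['t'],s['joints'].round(2),s['eef_pos'],s['tcp_rot'],s['opening'],s['ft_force'])
R=Ro.from_euler('xyz',s["tcp_rot"]).as_matrix();print("tip",s['eef_pos']+190*R[:,2])
goto((465,31,23),0.785,.15)
for n in("side","top"):
  c=Cam(n);cv2.imwrite(f"pics/{n}2.png",c.im)
  print(c.proj([s['eef_pos']+190*R[:,2]]))
  c.crop(*((200,160,360,280) if n=="side" else (190,150,350,270)),5,f"pics/{n}2c.png")
```

```text
3.6 [-0.23  0.82  2.62  2.83  1.07 -1.7 ] [332.2286935   11.05109553 159.04880952] [-3.13989377 -0.78697612  0.14947154] 0.4233135088442492 [ 0.11277773 -0.55964773 -0.53723687]
tip [465.24217341  31.40865189  24.91088028]
tcp [332.2  10.9 157.4] d [-1.2  0.1  1.1] w [-0.01 -0.02 -0.  ] rows 0.039556672791684906 0.019272004303715916
[[274.32199707 239.11404796]]
[[265.08379851 214.49783516]]
```

View pics/side2c.png

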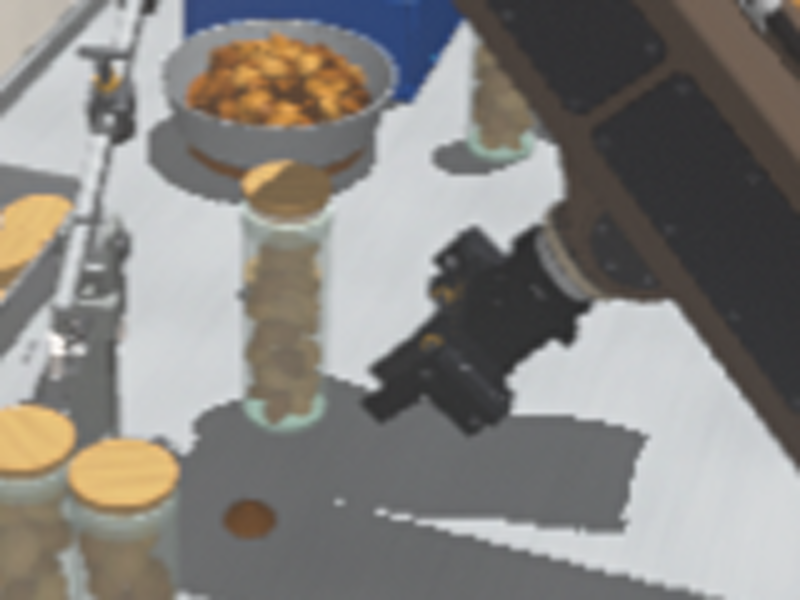

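View pics/top2c.png

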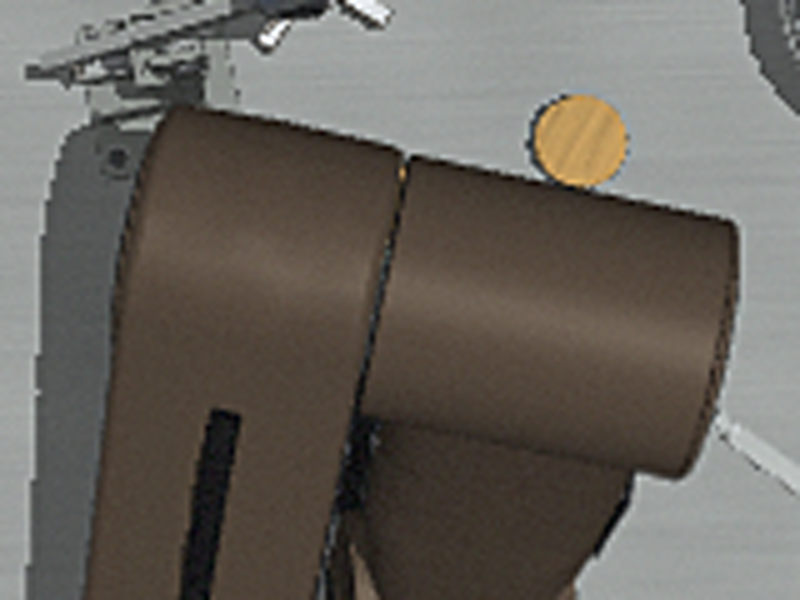

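Run:
```python
from h import *
D=[((221.26,-584.5,404.73),(-3.1416,0,.3619),-1.3146,.4915,1.5595),((384.9,-295.15,447.98),(3.1408,-.0004,.3615),-.79,.24,1.83),
((311.09,-35.4,393.66),(3.133,-.7,.1902),-.42,0,2.38),((322.93,11.33,276.72),(-3.1312,-.7915,.1474),-.24,.37,2.56),((328.39,10.35,200.4),(-3.1244,-.771,.1381),-.24,.66,2.61),((332.23,11.05,159.05),(-3.1399,-.787,.1495),-.23,.82,2.62)]
A=[];b=[]
for p,r,j1,j2,j3 in D:
    z=Ro.from_euler('xyz',r).as_matrix()[:,2];e=np.array([np.cos(j1),np.sin(j1),0])
    p=np.array(p)
    A.append([1,0,np.sin(j2),np.sin(j2+j3),np.cos(j2+j3),z@e]);b.append(p@e)
    A.append([0,1,np.cos(j2),np.cos(j2+j3),-np.sin(j2+j3),z[2]]);b.append(p[2])
A=np.array(A);x,*_=np.linalg.lstsq(A,b,rcond=None);print(x.round(0),(A@x-b).round(1))
```

```text
[  0. 202. 585. 412.  44.  85.] [ 0.1 -1.1 -0.3  1.6 -0.2 -0.1  0.1 -1.2  0.6 -0.3 -0.3  1.1]
```

>>> {"name": "play_rows", "arguments": {"increments": [{"dx": 4, "dy": 0, "dz": 6, "rx": 0, "ry": 0, "rz": 0}, {"dx": 9, "dy": 0, "dz": 12, "rx": 0, "ry": 0, "rz": 0}, {"dx": 14, "dy": 0, "dz": 17, "rx": 0, "ry": 0, "rz": 0}, {"dx": 19.8, "dy": 0, "dz": 22.6, "rx": 0, "ry": 0, "rz": 0}, {"dx": 19.8, "dy": 0, "dz": 22.6, "rx": 0, "ry": 0, "rz": 0}, {"dx": 19.8, "dy": 0, "dz": 22.6, "rx": 0, "ry": 0, "rz": 0}]}}

```text
t: 4.2
eef_pos: [361.8, 15.6, 157.7]
tcp_rot: [-3.141, -0.789, 0.151]
ft_force: [-0.9, 0.7, -0.4]
opening: 0.421
```

```bash
cat >> h.py <<'E'
def st(nest=(657.5,59.2),psi=.15):
    s=env.state();R=Ro.from_euler('xyz',s["tcp_rot"]).as_matrix();tip=s['eef_pos']+190*R[:,2]
    u=np.array([np.cos(psi),np.sin(psi)]);n=np.array([-u[1],u[0]]);d=np.array(nest)-tip[:2]
    print("t",s['t'],"tip",tip.round(1),"j",s['joints'].round(2),"ft",s['ft_force'].round(1),"fwd F",(s['ft_force'][:2]@u).round(1),"to nest fwd",d@u,"lat",d@n)
    return s
E
python3 -c "
from h import *
st()"
```

```text
t 4.2 tip [495.   35.9  23.8] j [-0.2   0.79  2.54  2.84  0.96 -1.65] ft [-0.9  0.7 -0.4] fwd F -0.8 to nest fwd 164.13203300093326 lat -1.2286789001962086
```

Now contact, slowly: 1.7 mm per row.

>>> {"name": "play_rows", "arguments": {"increments": [{"dx": 1.2, "dy": 0, "dz": 1.2, "rx": 0, "ry": 0, "rz": 0}, {"dx": 2.4, "dy": 0, "dz": 2.4, "rx": 0, "ry": 0, "rz": 0}, {"dx": 3.6, "dy": 0, "dz": 3.6, "rx": 0, "ry": 0, "rz": 0}, {"dx": 4.8, "dy": 0, "dz": 4.8, "rx": 0, "ry": 0, "rz": 0}, {"dx": 6.0, "dy": 0, "dz": 6.0, "rx": 0, "ry": 0, "rz": 0}, {"dx": 7.2, "dy": 0, "dz": 7.2, "rx": 0, "ry": 0, "rz": 0}, {"dx": 8.4, "dy": 0, "dz": 8.4, "rx": 0, "ry": 0, "rz": 0}, {"dx": 9.6, "dy": 0, "dz": 9.6, "rx": 0, "ry": 0, "rz": 0}]}}

```text
t: 4.87
eef_pos: [375.2, 17.6, 157.7]
tcp_rot: [-3.141, -0.788, 0.15]
ft_force: [-4.0, -1.5, 0.8]
opening: 0.421
```

```bash
python3 -c "
from h import *
st()
c=Cam('side');c.crop(200,160,360,280,5,'pics/side3c.png')"
```

```text
t 4.8667 tip [508.3  37.9  23.7] j [-0.18  0.77  2.51  2.85  0.92 -1.63] ft [-4.  -1.5  0.8] fwd F -4.2 to nest fwd 150.66344793173403 lat -1.233555849741264
```

View pics/side3c.png

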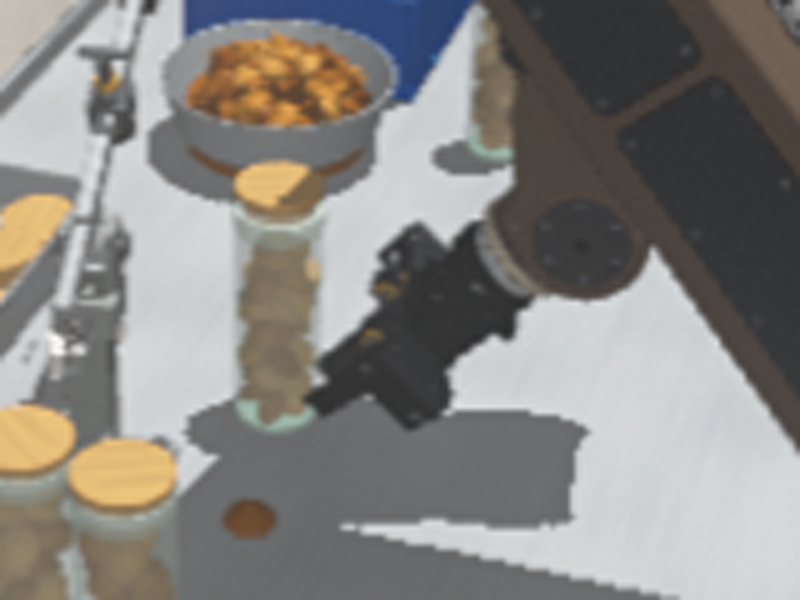

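>>> {"name": "play_rows", "arguments": {"increments": [{"dx": 2.0, "dy": 0, "dz": 2.0, "rx": 0, "ry": 0, "rz": 0}, {"dx": 4.2, "dy": 0, "dz": 4.2, "rx": 0, "ry": 0, "rz": 0}, {"dx": 6.6, "dy": 0, "dz": 6.6, "rx": 0, "ry": 0, "rz": 0}, {"dx": 9.0, "dy": 0.1, "dz": 9.0, "rx": 0, "ry": 0, "rz": 0}, {"dx": 11.4, "dy": 0.2, "dz": 11.4, "rx": 0, "ry": 0, "rz": 0}, {"dx": 13.8, "dy": 0.3, "dz": 13.8, "rx": 0, "ry": 0, "rz": 0}, {"dx": 16.2, "dy": 0.4, "dz": 16.2, "rx": 0, "ry": 0, "rz": 0}, {"dx": 18.6, "dy": 0.4, "dz": 18.6, "rx": 0, "ry": 0, "rz": 0}]}}

```text
t: 5.58
eef_pos: [401.9, 21.3, 157.8]
tcp_rot: [-3.141, -0.788, 0.151]
ft_force: [-3.8, -0.5, -0.3]
opening: 0.424
```

```bash
python3 -c "
from h import *
st()
c=Cam('side');c.crop(200,160,360,280,5,'pics/side4c.png')"
```

```text
t 5.5833 tip [535.1  41.6  23.8] j [-0.16  0.76  2.44  2.85  0.84 -1.59] ft [-3.8 -0.5 -0.3] fwd F -3.8 to nest fwd 123.64532923394363 lat -0.8663340101854938
```

View pics/side4c.png

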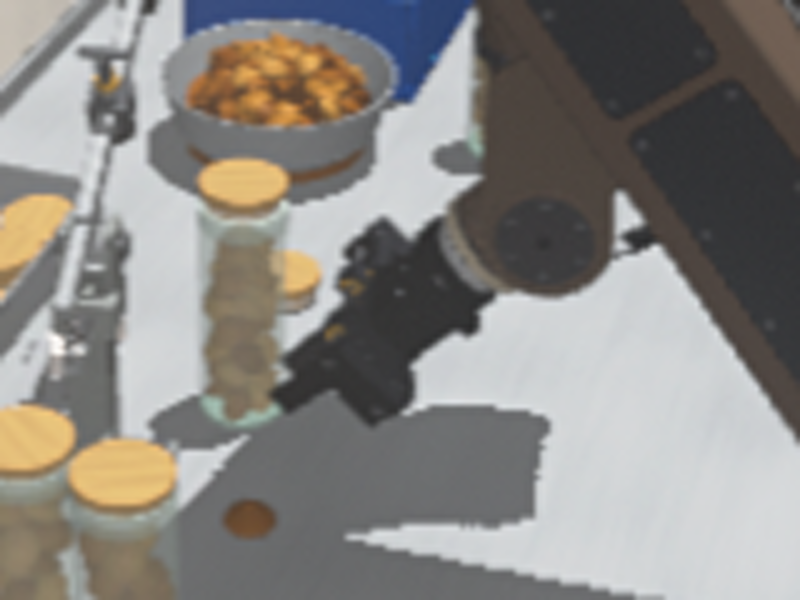

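>>> {"name": "play_rows", "arguments": {"increments": [{"dx": 2.5, "dy": 0, "dz": 2.5, "rx": 0, "ry": 0, "rz": 0}, {"dx": 5, "dy": 0, "dz": 5, "rx": 0, "ry": 0, "rz": 0}, {"dx": 8, "dy": 0, "dz": 8, "rx": 0, "ry": 0, "rz": 0}, {"dx": 11, "dy": 0.1, "dz": 11, "rx": 0, "ry": 0, "rz": 0}, {"dx": 14, "dy": 0.2, "dz": 14, "rx": 0, "ry": 0, "rz": 0}, {"dx": 17, "dy": 0.3, "dz": 17, "rx": 0, "ry": 0, "rz": 0}, {"dx": 20, "dy": 0.4, "dz": 20, "rx": 0, "ry": 0, "rz": 0}, {"dx": 22.5, "dy": 0.4, "dz": 22.5, "rx": 0, "ry": 0, "rz": 0}]}}

```text
t: 6.3
eef_pos: [434.5, 25.7, 157.9]
tcp_rot: [3.141, -0.789, 0.151]
ft_force: [-3.1, -1.0, -2.1]
opening: 0.422
```

>>> {"name": "play_rows", "arguments": {"increments": [{"dx": 2.5, "dy": 0, "dz": 2.5, "rx": 0, "ry": 0, "rz": 0}, {"dx": 5, "dy": 0, "dz": 5, "rx": 0, "ry": 0, "rz": 0}, {"dx": 8, "dy": 0, "dz": 8, "rx": 0, "ry": 0, "rz": 0}, {"dx": 11, "dy": 0.1, "dz": 11, "rx": 0, "ry": 0, "rz": 0}, {"dx": 14, "dy": 0.2, "dz": 14, "rx": 0, "ry": 0, "rz": 0}, {"dx": 16.5, "dy": 0.3, "dz": 16.5, "rx": 0, "ry": 0, "rz": 0}, {"dx": 18.5, "dy": 0.4, "dz": 18.5, "rx": 0, "ry": 0, "rz": 0}, {"dx": 20, "dy": 0.4, "dz": 20, "rx": 0, "ry": 0, "rz": 0}]}}

```text
t: 6.97
eef_pos: [462.8, 29.6, 158.0]
tcp_rot: [3.141, -0.79, 0.151]
ft_force: [-3.4, -0.6, -3.0]
opening: 0.423
```

```bash
python3 -c "
from h import *
st()
c=Cam('side');c.crop(180,130,340,250,5,'pics/side5c.png')
c=Cam('top');c.crop(190,110,320,215,6,'pics/top5c.png')"
```

```text
t 6.9667 tip [596.2  49.9  24.3] j [-0.11  0.74  2.29  2.84  0.68 -1.52] ft [-3.4 -0.6 -3. ] fwd F -3.5 to nest fwd 62.00289563773613 lat -0.0006437597754212039
```

View pics/side5c.png

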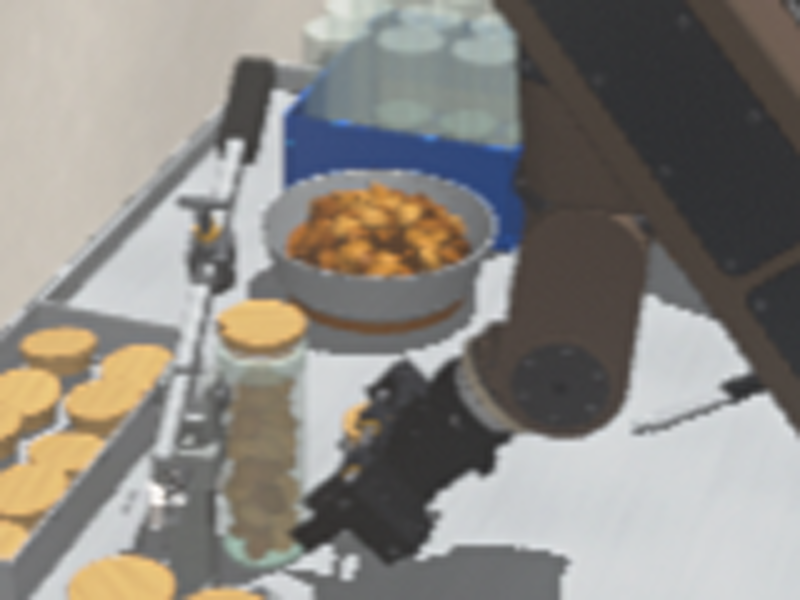

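View pics/top5c.png

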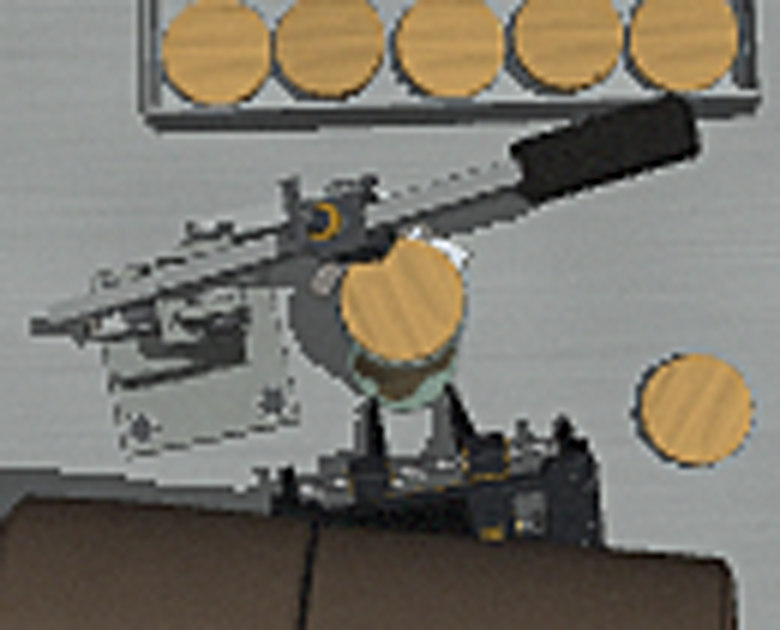

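>>> {"name": "play_rows", "arguments": {"increments": [{"dx": 2, "dy": 0, "dz": 2.1, "rx": 0, "ry": 0, "rz": 0}, {"dx": 4, "dy": 0, "dz": 4.2, "rx": 0, "ry": 0, "rz": 0}, {"dx": 6, "dy": 0, "dz": 6.3, "rx": 0, "ry": 0, "rz": 0}, {"dx": 8, "dy": 0, "dz": 8.4, "rx": 0, "ry": 0, "rz": 0}, {"dx": 10, "dy": 0, "dz": 10.5, "rx": 0, "ry": 0, "rz": 0}, {"dx": 12, "dy": 0, "dz": 12.5, "rx": 0, "ry": 0, "rz": 0}, {"dx": 13.5, "dy": 0, "dz": 14, "rx": 0, "ry": 0, "rz": 0}, {"dx": 14.5, "dy": 0, "dz": 15, "rx": 0, "ry": 0, "rz": 0}]}}

```text
t: 7.73
eef_pos: [483.7, 32.8, 157.9]
tcp_rot: [3.141, -0.791, 0.151]
ft_force: [-3.7, -0.7, -0.6]
opening: 0.421
```

>>> {"name": "play_rows", "arguments": {"increments": [{"dx": 0.5, "dy": 0, "dz": 0.5, "rx": 0, "ry": 0, "rz": 0}, {"dx": 1, "dy": 0, "dz": 1, "rx": 0, "ry": 0, "rz": 0}, {"dx": 1.5, "dy": 0, "dz": 1.5, "rx": 0, "ry": 0, "rz": 0}, {"dx": 2, "dy": 0, "dz": 2, "rx": 0, "ry": 0, "rz": 0}]}}

```text
t: 8.07
eef_pos: [486.5, 33.3, 157.9]
tcp_rot: [3.141, -0.79, 0.151]
ft_force: [-3.5, -1.0, -1.4]
opening: 0.417
```

```bash
python3 -c "
from h import *
st()"
```

```text
t 8.0667 tip [620.   53.6  24.2] j [-0.1   0.75  2.23  2.84  0.63 -1.5 ] ft [-3.5 -1.  -1.4] fwd F -3.6 to nest fwd 37.954355584263084 lat -0.06378170196292703
```

>>> {"name": "play_rows", "arguments": {"increments": [{"dx": 0.7, "dy": 0, "dz": 0.7, "rx": 0, "ry": 0, "rz": 0}, {"dx": 1.2, "dy": 0, "dz": 1.2, "rx": 0, "ry": 0, "rz": 0}, {"dx": 1.8, "dy": 0, "dz": 1.8, "rx": 0, "ry": 0, "rz": 0}]}}

```text
t: 8.32
eef_pos: [489.1, 33.7, 157.9]
tcp_rot: [3.141, -0.79, 0.151]
ft_force: [-4.3, -0.8, -0.2]
opening: 0.423
```

>>> {"name": "play_rows", "arguments": {"increments": [{"dx": 0.7, "dy": 0, "dz": 0.7, "rx": 0, "ry": 0, "rz": 0}, {"dx": 1.2, "dy": 0, "dz": 1.2, "rx": 0, "ry": 0, "rz": 0}]}}

```text
t: 8.48
eef_pos: [490.9, 33.9, 157.9]
tcp_rot: [3.141, -0.79, 0.151]
ft_force: [-3.5, -0.5, 0.1]
opening: 0.421
```

```bash
python3 -c "
from h import *
st()"
```

```text
t 8.4833 tip [624.3  54.2  24.2] j [-0.09  0.75  2.22  2.84  0.62 -1.5 ] ft [-3.5 -0.5  0.1] fwd F -3.5 to nest fwd 33.53394185926152 lat -0.029464964703090995
```

>>> {"name": "play_rows", "arguments": {"increments": [{"dx": 0.5, "dy": 0, "dz": 0.5, "rx": 0, "ry": 0, "rz": 0}, {"dx": 1.0, "dy": 0, "dz": 1.0, "rx": 0, "ry": 0, "rz": 0}]}}

```text
t: 8.65
eef_pos: [492.4, 34.2, 157.9]
tcp_rot: [3.141, -0.79, 0.151]
ft_force: [-3.1, -0.8, -0.7]
opening: 0.42
```

>>> {"name": "play_rows", "arguments": {"increments": [{"dx": 0.5, "dy": 0, "dz": 0.5, "rx": 0, "ry": 0, "rz": 0}, {"dx": 1.0, "dy": 0, "dz": 1.0, "rx": 0, "ry": 0, "rz": 0}]}}

```text
t: 8.82
eef_pos: [493.4, 34.3, 157.8]
tcp_rot: [3.142, -0.789, 0.151]
ft_force: [-10.0, -2.8, 3.7]
opening: 0.421
```

>>> {"name": "play_rows", "arguments": {"increments": [{"dx": 0.5, "dy": 0, "dz": 0.5, "rx": 0, "ry": 0, "rz": 0}, {"dx": 1.0, "dy": 0, "dz": 1.0, "rx": 0, "ry": 0, "rz": 0}]}}

```text
t: 8.98
eef_pos: [494.0, 34.5, 157.8]
tcp_rot: [-3.141, -0.787, 0.15]
ft_force: [-14.2, -3.3, 7.1]
opening: 0.421
```

```bash
python3 -c "
from h import *
st()"
```

```text
t 8.9833 tip [627.1  54.8  23.7] j [-0.09  0.75  2.21  2.84  0.61 -1.49] ft [-14.2  -3.3   7.1] fwd F -14.5 to nest fwd 30.764131558359114 lat -0.1558425595176619
```

>>> {"name": "play_rows", "arguments": {"increments": [{"dx": -0.3, "dy": 0, "dz": -0.3, "rx": 0, "ry": 0, "rz": 0}, {"dx": -0.3, "dy": 0, "dz": -0.3, "rx": 0, "ry": 0, "rz": 0}]}}

```text
t: 9.15
eef_pos: [493.5, 34.4, 158.0]
tcp_rot: [-3.141, -0.787, 0.15]
ft_force: [-5.1, -1.9, 1.5]
opening: 0.418
```

```bash
python3 -c "
from h import *
st()
c=Cam('side');c.crop(180,130,340,250,5,'pics/side6c.png')
c=Cam('top');c.crop(190,110,320,215,6,'pics/top6c.png')"
```

```text
t 9.15 tip [626.6  54.6  23.9] j [-0.09  0.75  2.21  2.84  0.61 -1.49] ft [-5.1 -1.9  1.5] fwd F -5.3 to nest fwd 31.261506613508516 lat -0.09764421796304838
```

View pics/side6c.png

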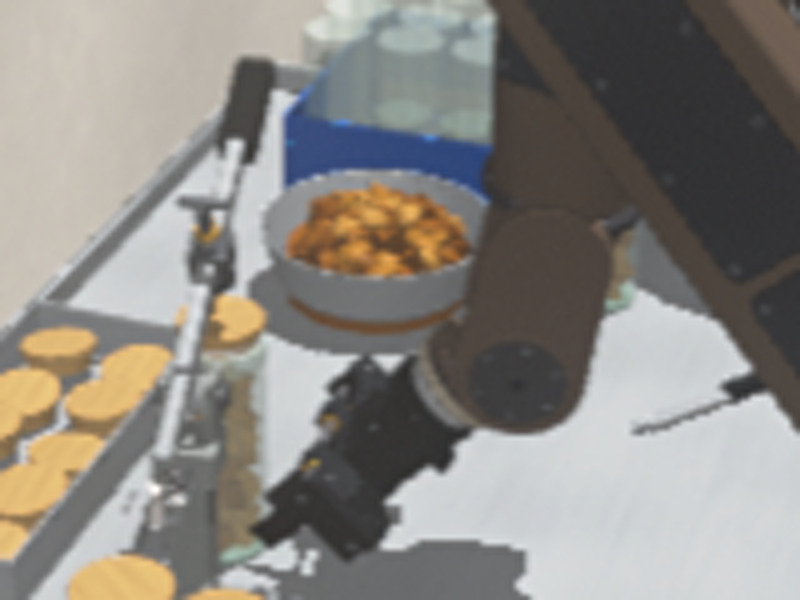

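View pics/top6c.png

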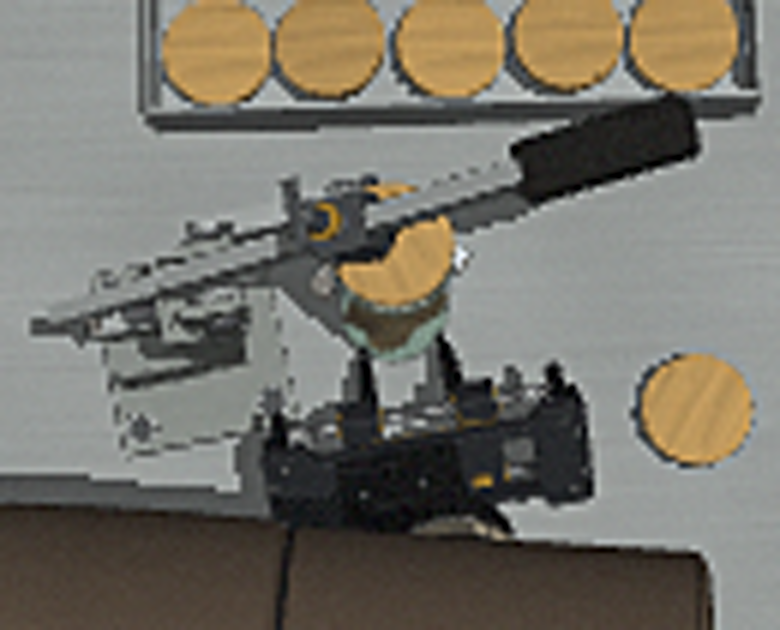

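>>> {"name": "play_rows", "arguments": {"increments": [{"dx": 0.5, "dy": 0, "dz": 0.5, "rx": 0, "ry": 0, "rz": 0}, {"dx": 0.5, "dy": 0, "dz": 0.5, "rx": 0, "ry": 0, "rz": 0}, {"dx": 0.5, "dy": 0, "dz": 0.5, "rx": 0, "ry": 0, "rz": 0}, {"dx": 0.5, "dy": 0, "dz": 0.5, "rx": 0, "ry": 0, "rz": 0}]}}

```text
t: 9.58
eef_pos: [493.9, 34.5, 158.0]
tcp_rot: [-3.141, -0.786, 0.15]
ft_force: [-8.3, -2.5, 3.8]
opening: 0.418
```

```bash
python3 -c "
from h import *
st()"
```

```text
t 9.5833 tip [626.8  54.7  23.8] j [-0.09  0.75  2.21  2.84  0.61 -1.49] ft [-8.3 -2.5  3.8] fwd F -8.5 to nest fwd 30.983039148605474 lat -0.12075851423668478
```

>>> {"name": "play_rows", "arguments": {"fingers": 0.42, "increments": [{"dx": -1, "dy": 0, "dz": -1, "rx": 0, "ry": 0, "rz": 0}, {"dx": -3, "dy": 0, "dz": -3, "rx": 0, "ry": 0, "rz": 0}, {"dx": -6, "dy": 0, "dz": -6, "rx": 0, "ry": 0, "rz": 0}, {"dx": -12, "dy": 0, "dz": -12, "rx": 0, "ry": 0, "rz": 0}, {"dx": -22, "dy": 0, "dz": -22, "rx": 0, "ry": 0, "rz": 0}, {"dx": -33, "dy": 0, "dz": -33, "rx": 0, "ry": 0, "rz": 0}, {"dx": -45, "dy": 0, "dz": -45, "rx": 0, "ry": 0, "rz": 0}, {"dx": -57, "dy": 0, "dz": -57, "rx": 0, "ry": 0, "rz": 0}]}}

```text
t: 10.25
eef_pos: [413.1, 22.4, 158.2]
tcp_rot: [-3.141, -0.787, 0.15]
ft_force: [0.5, -0.4, -0.5]
opening: 0.422
```

```bash
python3 -c "
from h import *
st()
goto((540,0,400),.2,.17)
c=Cam('side');c.crop(180,130,340,250,5,'pics/side7c.png')
c=Cam('top');c.crop(190,110,320,215,6,'pics/top7c.png')"
```

```text
t 10.25 tip [546.1  42.5  24. ] j [-0.15  0.75  2.41  2.85  0.8  -1.58] ft [ 0.5 -0.4 -0.5] fwd F 0.5 to nest fwd 112.63112482456408 lat -0.18030293612013976
tcp [502.8  -6.4 586.2] d [ 362.8   41.8 -242.4] w [ 0.09 -5.61 -0.17] rows 10.510626482232881 4.699975737171119
```

View pics/side7c.png

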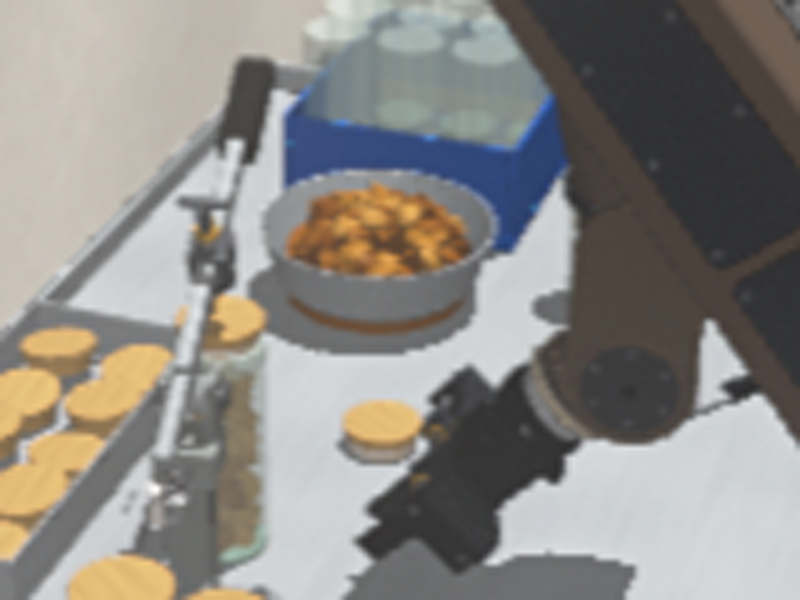

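View pics/top7c.png

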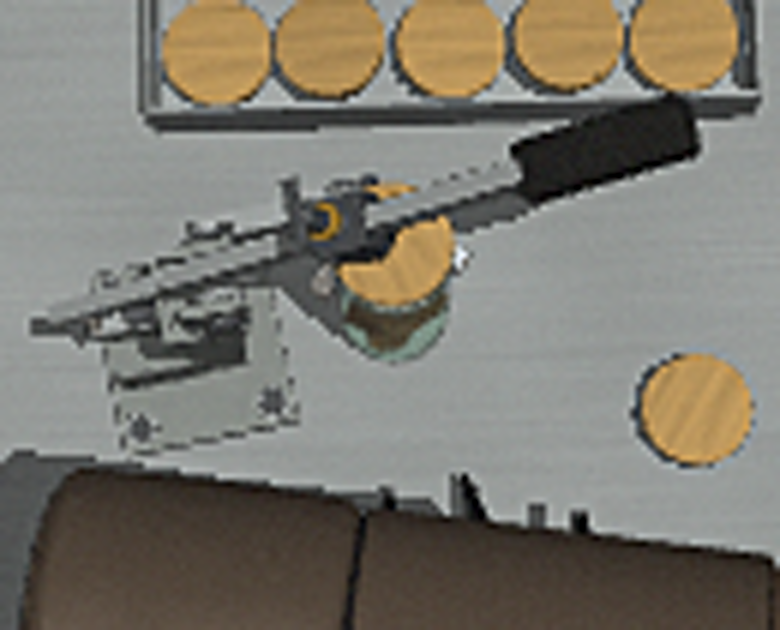

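>>> {"name": "play_rows", "arguments": {"fingers": 0, "increments": [{"dx": 29, "dy": 3, "dz": -20, "rx": 0, "ry": -0.4, "rz": 0}, {"dx": 58, "dy": 7, "dz": -39, "rx": 0, "ry": -0.9, "rz": 0}, {"dx": 88, "dy": 10, "dz": -58, "rx": 0, "ry": -1.3, "rz": 0}, {"dx": 117, "dy": 13, "dz": -78, "rx": 0, "ry": -1.8, "rz": 0}, {"dx": 146, "dy": 17, "dz": -97, "rx": 0, "ry": -2.2, "rz": -0.1}, {"dx": 175, "dy": 20, "dz": -117, "rx": 0, "ry": -2.7, "rz": -0.1}, {"dx": 204, "dy": 23, "dz": -136, "rx": 0, "ry": -3.1, "rz": -0.1}, {"dx": 232, "dy": 27, "dz": -155, "rx": 0, "ry": -3.6, "rz": -0.1}]}}

```text
t: 11.02
eef_pos: [441.3, 21.5, 289.0]
tcp_rot: [-3.052, -0.563, 0.151]
ft_force: [-0.3, -0.5, 0.4]
opening: 0.005
```

```bash
python3 -c "
from h import *
st()
goto((540,0,400),.2,.17)"
```

```text
t 11.0167 tip [538.7  53.5 129. ] j [-0.15  0.4   2.23  1.59  0.24 -0.28] ft [-0.3 -0.5  0.4] fwd F -0.4 to nest fwd 118.32550285481986 lat -12.130689519873691
tcp [502.8  -6.4 586.2] d [ 206.5   16.9 -223.5] w [-0.78 -3.48 -0.01] rows 7.308575542647657 2.9843917953248136
```

>>> {"name": "play_rows", "arguments": {"increments": [{"dx": 0, "dy": 0, "dz": 0, "rx": -0.4, "ry": -0.8, "rz": 0}, {"dx": 29, "dy": 2, "dz": -32, "rx": -0.78, "ry": -1.5, "rz": 0}, {"dx": 58, "dy": 5, "dz": -64, "rx": -0.78, "ry": -2.2, "rz": 0}, {"dx": 88, "dy": 7, "dz": -96, "rx": -0.78, "ry": -2.8, "rz": 0}, {"dx": 118, "dy": 10, "dz": -128, "rx": -0.78, "ry": -3.5, "rz": 0}, {"dx": 148, "dy": 12, "dz": -160, "rx": -0.78, "ry": -3.5, "rz": 0}, {"dx": 178, "dy": 14, "dz": -192, "rx": -0.78, "ry": -3.5, "rz": 0}, {"dx": 206, "dy": 17, "dz": -223, "rx": -0.78, "ry": -3.5, "rz": 0}]}}

```text
t: 11.68
eef_pos: [468.3, 16.4, 405.7]
tcp_rot: [-3.119, -0.229, 0.175]
ft_force: [0.1, 0.7, -1.0]
opening: 0.004
```

```bash
python3 -c "
from h import *
st()
goto((676,-39,400),0,.17)"
```

```text
t 11.6833 tip [510.1  28.2 220.7] j [-0.12  0.24  1.97  0.13  0.72  1.18] ft [ 0.1  0.7 -1. ] fwd F 0.2 to nest fwd 150.41103309644888 lat 8.66100484974396
tcp [676. -39. 590.] d [ 231.6   87.6 -137.2] w [-0.22 -2.19  0.07] rows 6.789653050521026 1.843149623776375
```

```bash
python3 -c "
from h import *
goto((540,-20,410),0,.17)"
```

```text
tcp [540. -20. 600.] d [ 106.7   44.4 -175.7] w [-0.22 -2.19  0.07] rows 5.042329835037685 1.843149623776375
```

>>> {"name": "play_rows", "arguments": {"increments": [{"dx": 18, "dy": 7, "dz": -30, "rx": 0, "ry": -0.5, "rz": 0}, {"dx": 36, "dy": 15, "dz": -60, "rx": -0.1, "ry": -1, "rz": 0}, {"dx": 54, "dy": 22, "dz": -90, "rx": -0.2, "ry": -1.6, "rz": 0}, {"dx": 72, "dy": 30, "dz": -120, "rx": -0.22, "ry": -2.2, "rz": 0.07}, {"dx": 90, "dy": 37, "dz": -150, "rx": -0.22, "ry": -2.2, "rz": 0.07}, {"dx": 107, "dy": 44, "dz": -176, "rx": -0.22, "ry": -2.2, "rz": 0.07}, {"dx": 107, "dy": 44, "dz": -176, "rx": -0.22, "ry": -2.2, "rz": 0.07}, {"dx": 107, "dy": 44, "dz": -176, "rx": -0.22, "ry": -2.2, "rz": 0.07}]}}

```text
t: 12.35
eef_pos: [540.3, -19.7, 601.4]
tcp_rot: [3.141, -0.001, 0.17]
ft_force: [-0.3, -0.7, -0.6]
opening: 0.008
```

```bash
python3 -c "
from h import *
st()
goto((676,-39,390),0,.17)"
```

```text
t 12.35 tip [540.6 -19.8 411.4] j [-0.16  0.23  1.45 -0.    1.47  1.24] ft [-0.3 -0.7 -0.6] fwd F -0.4 to nest fwd 127.41258538741913 lat 60.63167328839004
tcp [676. -39. 580.] d [130.5  41.9  21.7] w [ 0.01 -0.01 -0.  ] rows 3.3274473892781984 0.01401808162567429
```

>>> {"name": "play_rows", "arguments": {"increments": [{"dx": 32, "dy": 10, "dz": 5, "rx": 0, "ry": 0, "rz": 0}, {"dx": 64, "dy": 20, "dz": 10, "rx": 0, "ry": 0, "rz": 0}, {"dx": 97, "dy": 31, "dz": 15, "rx": 0, "ry": 0, "rz": 0}, {"dx": 130.5, "dy": 42, "dz": 21.7, "rx": 0, "ry": 0, "rz": 0}, {"dx": 130.5, "dy": 42, "dz": 21.7, "rx": 0, "ry": 0, "rz": 0}, {"dx": 130.5, "dy": 42, "dz": 21.7, "rx": 0, "ry": 0, "rz": 0}]}}

```text
t: 12.85
eef_pos: [677.5, -39.2, 576.5]
tcp_rot: [-3.141, 0.003, 0.17]
ft_force: [-0.5, -0.4, 0.6]
opening: 0.005
```

```bash
python3 -c "
from h import *
st()
c=Cam('side');c.crop(180,100,340,220,5,'pics/side8c.png')
c=Cam('top');c.crop(190,110,320,215,6,'pics/top8c.png')"
```

```text
t 12.85 tip [676.9 -39.1 386.5] j [-0.15  0.47  1.14 -0.    1.53  1.25] ft [-0.5 -0.4  0.6] fwd F -0.6 to nest fwd -4.484196918112008 lat 100.12670827991423
```

View pics/side8c.png

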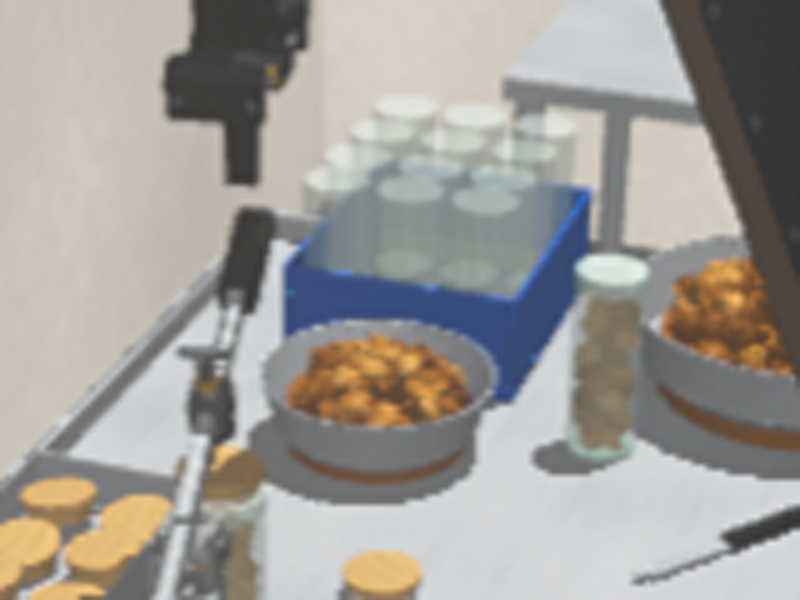

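View pics/top8c.png

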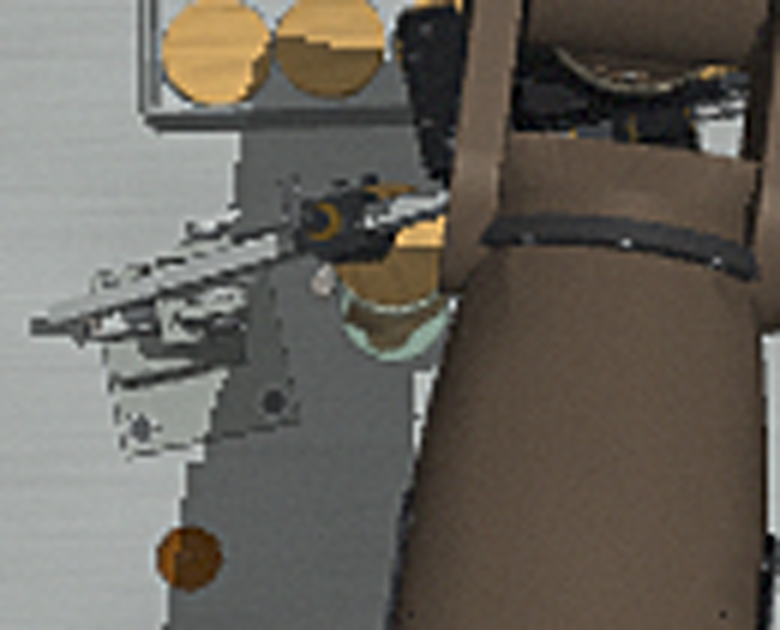

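```bash
python3 -c "
from h import *
c=Cam('side')
for P in [(677,-39,334),(677,-39,386.5),(674.7,-39.7,333.7)]: print(((c.proj(P)[0]-[180,100])*5).round(0))
goto((675.5,-41,350),0,.17)
for a in (0,.1,.2,.3,.4,.5,.6):
  y,z=lev(235,47,a);print(a,world((657.4,59.2,.17),(0,y,z)).round(1), y-lev(235,47,0)[0], z)
"
```

```text
[241. 249.]
[240. 183.]
[245. 249.]
tcp [675.5 -41.  540. ] d [-0.1  2.3 40.3] w [ 0.01 -0.02 -0.  ] rows 0.967568756983764 0.014975565611706458
0 [674.4 -39.8 333.7] 0.0 333.7388866636775
0.1 [676.6 -52.5 313.5] -12.874535220823418 313.53720639466235
0.2 [678.4 -63.1 292.2] -23.667948628298802 292.15114154254275
0.3 [679.8 -71.6 269.8] -32.27239600348673 269.79437459802773
0.4 [680.9 -77.8 246.7] -38.60190455246649 246.69028698626244
0.5 [681.6 -81.7 223.1] -42.59323191807405 223.06972711346754
0.6 [681.9 -83.3 199.2] -44.20649807662966 199.16870380597302
```

>>> {"name": "play_rows", "arguments": {"increments": [{"dx": -1, "dy": 2, "dz": 12, "rx": 0, "ry": 0, "rz": 0}, {"dx": -1.5, "dy": 2.3, "dz": 25, "rx": 0, "ry": 0, "rz": 0}, {"dx": -1.5, "dy": 2.3, "dz": 36, "rx": 0, "ry": 0, "rz": 0}, {"dx": -1.5, "dy": 2.3, "dz": 40, "rx": 0, "ry": 0, "rz": 0}, {"dx": -1.5, "dy": 2.3, "dz": 42, "rx": 0, "ry": 0, "rz": 0}, {"dx": -1.5, "dy": 2.3, "dz": 42, "rx": 0, "ry": 0, "rz": 0}]}}

```text
t: 13.5
eef_pos: [673.9, -41.1, 538.6]
tcp_rot: [3.141, -0.002, 0.17]
ft_force: [-0.6, 0.1, -0.3]
opening: 0.006
```

>>> {"name": "play_rows", "arguments": {"increments": [{"dx": 0, "dy": 0, "dz": 1.5, "rx": 0, "ry": 0, "rz": 0}, {"dx": 0, "dy": 0, "dz": 3, "rx": 0, "ry": 0, "rz": 0}, {"dx": 0, "dy": 0, "dz": 4.5, "rx": 0, "ry": 0, "rz": 0}, {"dx": 0, "dy": 0, "dz": 6, "rx": 0, "ry": 0, "rz": 0}]}}

```text
t: 13.83
eef_pos: [673.9, -41.1, 532.7]
tcp_rot: [3.141, -0.002, 0.17]
ft_force: [-0.0, 0.1, -0.1]
opening: 0.005
```

```bash
python3 -c "
from h import *
st()
c=Cam('side');c.crop(180,100,340,220,5,'pics/side9c.png')"
```

```text
t 13.8333 tip [674.3 -41.3 342.7] j [-0.16  0.48  1.24 -0.    1.42  1.24] ft [-0.   0.1 -0.1] fwd F -0.0 to nest fwd -1.6469577637126256 lat 101.84119386054643
```

View pics/side9c.png

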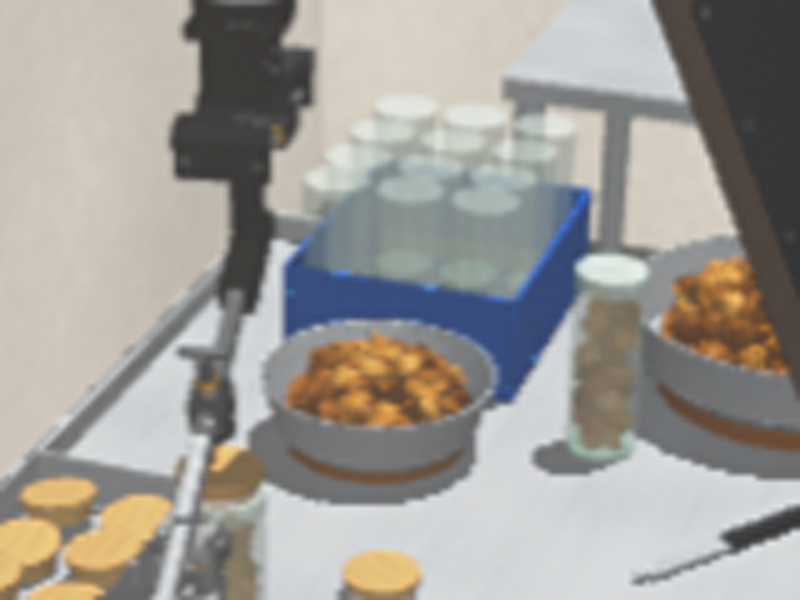

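>>> {"name": "play_rows", "arguments": {"increments": [{"dx": 0, "dy": 0, "dz": 2, "rx": 0, "ry": 0, "rz": 0}, {"dx": 0, "dy": 0, "dz": 4, "rx": 0, "ry": 0, "rz": 0}, {"dx": 0, "dy": 1.5, "dz": 6, "rx": 0, "ry": 0, "rz": 0}, {"dx": 0, "dy": 3, "dz": 8, "rx": 0, "ry": 0, "rz": 0}, {"dx": 0, "dy": 4.5, "dz": 10, "rx": 0, "ry": 0, "rz": 0}, {"dx": 0, "dy": 6, "dz": 12, "rx": 0, "ry": 0, "rz": 0}, {"dx": 0, "dy": 7, "dz": 14, "rx": 0, "ry": 0, "rz": 0}, {"dx": 0, "dy": 8, "dz": 16, "rx": 0, "ry": 0, "rz": 0}]}}

```text
t: 14.55
eef_pos: [675.4, -49.3, 516.1]
tcp_rot: [3.14, -0.002, 0.17]
ft_force: [0.3, -0.3, 2.0]
opening: 0.001
```

```bash
python3 -c "
from h import *
st()"
```

```text
t 14.55 tip [675.7 -49.5 326.1] j [-0.17  0.49  1.26 -0.    1.39  1.23] ft [ 0.3 -0.3  2. ] fwd F 0.3 to nest fwd -1.8063236354794723 lat 110.16291351363317
```

>>> {"name": "play_rows", "arguments": {"increments": [{"dx": 0, "dy": 1.1, "dz": 2, "rx": 0, "ry": 0, "rz": 0}, {"dx": 0, "dy": 2.2, "dz": 4, "rx": 0, "ry": 0, "rz": 0}, {"dx": 0, "dy": 3.3, "dz": 6, "rx": 0, "ry": 0, "rz": 0}, {"dx": 0, "dy": 4.4, "dz": 8, "rx": 0, "ry": 0, "rz": 0}, {"dx": 0, "dy": 5.5, "dz": 10, "rx": 0, "ry": 0, "rz": 0}]}}

```text
t: 14.97
eef_pos: [676.3, -54.9, 506.0]
tcp_rot: [3.14, -0.002, 0.17]
ft_force: [-0.1, -0.1, 0.8]
opening: 0.005
```

>>> {"name": "play_rows", "arguments": {"increments": [{"dx": 0, "dy": 1, "dz": 2, "rx": 0, "ry": 0, "rz": 0}, {"dx": 0, "dy": 2, "dz": 4, "rx": 0, "ry": 0, "rz": 0}, {"dx": 0, "dy": 3, "dz": 6, "rx": 0, "ry": 0, "rz": 0}, {"dx": 0, "dy": 4, "dz": 8, "rx": 0, "ry": 0, "rz": 0}]}}

```text
t: 15.3
eef_pos: [677.0, -58.9, 497.8]
tcp_rot: [3.14, -0.002, 0.17]
ft_force: [0.2, -0.5, 1.3]
opening: 0.005
```

>>> {"name": "play_rows", "arguments": {"increments": [{"dx": 0, "dy": 0.9, "dz": 2, "rx": 0, "ry": 0, "rz": 0}, {"dx": 0, "dy": 1.8, "dz": 4, "rx": 0, "ry": 0, "rz": 0}, {"dx": 0, "dy": 2.7, "dz": 6, "rx": 0, "ry": 0, "rz": 0}, {"dx": 0, "dy": 3.6, "dz": 8, "rx": 0, "ry": 0, "rz": 0}]}}

```text
t: 15.63
eef_pos: [677.7, -62.6, 489.6]
tcp_rot: [3.14, -0.002, 0.17]
ft_force: [0.5, -0.3, 1.1]
opening: 0.004
```

```bash
python3 -c "
from h import *
st()"
```

```text
t 15.6333 tip [678.1 -62.7 299.6] j [-0.19  0.51  1.29 -0.    1.34  1.21] ft [ 0.5 -0.3  1.1] fwd F 0.4 to nest fwd -2.1177232644215445 lat 123.64908858703942
```

>>> {"name": "play_rows", "arguments": {"increments": [{"dx": 0, "dy": 0.7, "dz": 1.5, "rx": 0, "ry": 0, "rz": 0}, {"dx": 0, "dy": 1.4, "dz": 3, "rx": 0, "ry": 0, "rz": 0}, {"dx": 0, "dy": 2.1, "dz": 4.5, "rx": 0, "ry": 0, "rz": 0}, {"dx": 0, "dy": 2.7, "dz": 6, "rx": 0, "ry": 0, "rz": 0}]}}

```text
t: 15.97
eef_pos: [678.2, -65.3, 483.5]
tcp_rot: [3.14, -0.002, 0.17]
ft_force: [0.2, 0.3, 2.5]
opening: 0.002
```

>>> {"name": "play_rows", "arguments": {"increments": [{"dx": 0, "dy": 0.7, "dz": 1.5, "rx": 0, "ry": 0, "rz": 0}, {"dx": 0, "dy": 1.4, "dz": 3, "rx": 0, "ry": 0, "rz": 0}, {"dx": 0, "dy": 2.0, "dz": 4.5, "rx": 0, "ry": 0, "rz": 0}, {"dx": 0, "dy": 2.6, "dz": 6, "rx": 0, "ry": 0, "rz": 0}]}}

```text
t: 16.3
eef_pos: [678.6, -67.9, 477.3]
tcp_rot: [3.14, -0.002, 0.17]
ft_force: [-0.3, -0.7, 1.1]
opening: 0.006
```

```bash
python3 -c "
from h import *
st()"
```

```text
t 16.3 tip [679.1 -68.1 287.3] j [-0.2   0.52  1.31 -0.    1.31  1.2 ] ft [-0.3 -0.7  1.1] fwd F -0.4 to nest fwd -2.2916859341532363 lat 129.04775745050907
```

>>> {"name": "play_rows", "arguments": {"increments": [{"dx": 0, "dy": 0.6, "dz": 1.5, "rx": 0, "ry": 0, "rz": 0}, {"dx": 0, "dy": 1.2, "dz": 3, "rx": 0, "ry": 0, "rz": 0}, {"dx": 0, "dy": 1.8, "dz": 4.5, "rx": 0, "ry": 0, "rz": 0}, {"dx": 0, "dy": 2.4, "dz": 6, "rx": 0, "ry": 0, "rz": 0}]}}

```text
t: 16.63
eef_pos: [679.1, -70.3, 471.2]
tcp_rot: [3.14, -0.002, 0.17]
ft_force: [0.4, -0.8, 0.9]
opening: 0.003
```

>>> {"name": "play_rows", "arguments": {"increments": [{"dx": 0, "dy": 0.6, "dz": 1.5, "rx": 0, "ry": 0, "rz": 0}, {"dx": 0, "dy": 1.2, "dz": 3, "rx": 0, "ry": 0, "rz": 0}, {"dx": 0, "dy": 1.7, "dz": 4.5, "rx": 0, "ry": 0, "rz": 0}, {"dx": 0, "dy": 2.2, "dz": 6, "rx": 0, "ry": 0, "rz": 0}]}}

```text
t: 16.97
eef_pos: [679.5, -72.5, 465.0]
tcp_rot: [3.14, -0.002, 0.17]
ft_force: [0.2, 1.2, 0.6]
opening: 0.006
```

```bash
python3 -c "
from h import *
st()"
```

```text
t 16.9667 tip [679.8 -72.6 275. ] j [-0.2   0.53  1.32 -0.    1.29  1.2 ] ft [0.2 1.2 0.6] fwd F 0.4 to nest fwd -2.398634635006173 lat 133.6616388244667
```

```bash
python3 -c "
from h import *
c=Cam('side');c.crop(180,110,340,230,5,'pics/side10c.png');st()"
```

```text
t 17.0167 tip [679.8 -72.7 274.7] j [-0.2   0.53  1.32 -0.    1.29  1.2 ] ft [ 1.4 -0.2  0.7] fwd F 1.3 to nest fwd -2.3495487333483127 lat 133.7289258794337
```

View pics/side10c.png

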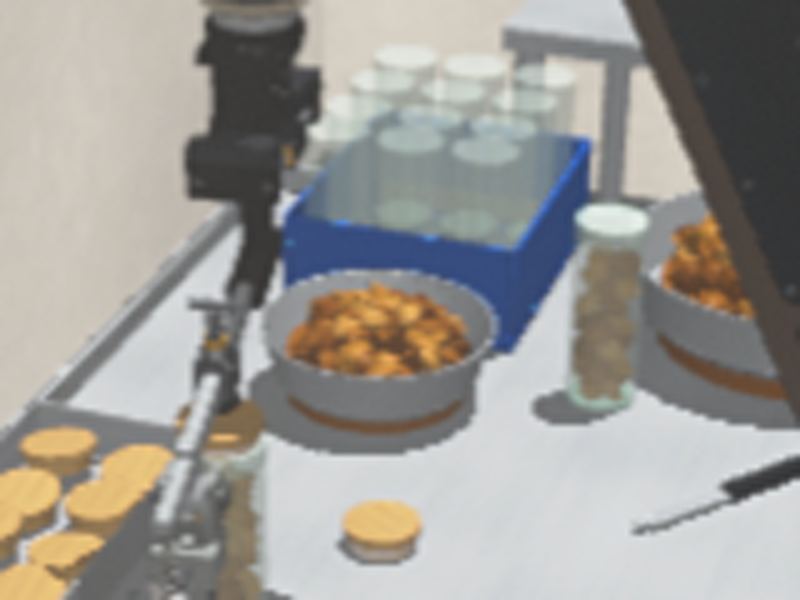

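>>> {"name": "play_rows", "arguments": {"increments": [{"dx": 0, "dy": 0.5, "dz": 1.5, "rx": 0, "ry": 0, "rz": 0}, {"dx": 0, "dy": 1.0, "dz": 3, "rx": 0, "ry": 0, "rz": 0}, {"dx": 0, "dy": 1.5, "dz": 4.5, "rx": 0, "ry": 0, "rz": 0}]}}

```text
t: 17.27
eef_pos: [679.7, -74.1, 460.1]
tcp_rot: [3.14, -0.002, 0.17]
ft_force: [0.6, 0.3, 1.2]
opening: 0.002
```

>>> {"name": "play_rows", "arguments": {"increments": [{"dx": 0, "dy": 0.5, "dz": 1.5, "rx": 0, "ry": 0, "rz": 0}, {"dx": 0, "dy": 1.0, "dz": 3, "rx": 0, "ry": 0, "rz": 0}, {"dx": 0, "dy": 1.5, "dz": 4.5, "rx": 0, "ry": 0, "rz": 0}]}}

```text
t: 17.52
eef_pos: [680.0, -75.6, 455.4]
tcp_rot: [3.141, -0.002, 0.17]
ft_force: [-0.9, 0.6, 1.4]
opening: 0.006
```

>>> {"name": "play_rows", "arguments": {"increments": [{"dx": 0, "dy": 0.5, "dz": 1.5, "rx": 0, "ry": 0, "rz": 0}, {"dx": 0, "dy": 0.9, "dz": 3, "rx": 0, "ry": 0, "rz": 0}]}}

```text
t: 17.68
eef_pos: [680.2, -76.5, 452.2]
tcp_rot: [3.141, -0.002, 0.17]
ft_force: [-0.0, 1.9, 2.5]
opening: 0.004
```

```bash
python3 -c "
from h import *
st()"
```

```text
t 17.6833 tip [680.5 -76.6 262.2] j [-0.21  0.54  1.34 -0.    1.26  1.19] ft [-0.   1.9  2.5] fwd F 0.3 to nest fwd -2.4647799012713496 lat 137.73824909233332
```

>>> {"name": "play_rows", "arguments": {"increments": [{"dx": 0, "dy": 0.4, "dz": 1.5, "rx": 0, "ry": 0, "rz": 0}, {"dx": 0, "dy": 0.8, "dz": 3, "rx": 0, "ry": 0, "rz": 0}]}}

```text
t: 17.85
eef_pos: [680.3, -77.4, 449.0]
tcp_rot: [3.141, -0.002, 0.17]
ft_force: [0.1, 1.1, 1.0]
opening: 0.005
```

>>> {"name": "play_rows", "arguments": {"increments": [{"dx": 0, "dy": 0.4, "dz": 1.5, "rx": 0, "ry": 0, "rz": 0}, {"dx": 0, "dy": 0.8, "dz": 3, "rx": 0, "ry": 0, "rz": 0}]}}

```text
t: 18.02
eef_pos: [680.5, -78.2, 445.8]
tcp_rot: [3.141, -0.002, 0.17]
ft_force: [0.4, 1.8, 0.4]
opening: 0.005
```

>>> {"name": "play_rows", "arguments": {"increments": [{"dx": 0, "dy": 0.4, "dz": 1.5, "rx": 0, "ry": 0, "rz": 0}, {"dx": 0, "dy": 0.8, "dz": 3, "rx": 0, "ry": 0, "rz": 0}]}}

```text
t: 18.18
eef_pos: [680.6, -78.9, 443.0]
tcp_rot: [3.141, -0.002, 0.17]
ft_force: [-1.0, 3.3, 5.8]
opening: 0.005
```

```bash
python3 -c "
from h import *
st()"
```

```text
t 18.1833 tip [681. -79. 253.] j [-0.21  0.55  1.35  0.    1.24  1.19] ft [-1.   3.3  5.8] fwd F -0.5 to nest fwd -2.5807495221124217 lat 140.16558771999073
```

>>> {"name": "play_rows", "arguments": {"increments": [{"dx": 0, "dy": 0.1, "dz": 1.5, "rx": 0, "ry": 0, "rz": 0}, {"dx": 0, "dy": 0.2, "dz": 3, "rx": 0, "ry": 0, "rz": 0}]}}

```text
t: 18.35
eef_pos: [680.5, -79.2, 440.8]
tcp_rot: [3.14, -0.003, 0.17]
ft_force: [-1.4, -0.6, 8.7]
opening: 0.006
```

>>> {"name": "play_rows", "arguments": {"increments": [{"dx": 0, "dy": 0.1, "dz": 1.5, "rx": 0, "ry": 0, "rz": 0}, {"dx": 0, "dy": 0.2, "dz": 2.5, "rx": 0, "ry": 0, "rz": 0}]}}

```text
t: 18.52
eef_pos: [680.4, -79.5, 439.1]
tcp_rot: [3.139, -0.004, 0.17]
ft_force: [-2.3, 0.9, 7.5]
opening: 0.006
```

>>> {"name": "play_rows", "arguments": {"increments": [{"dx": 0, "dy": 0.2, "dz": 1.5, "rx": 0, "ry": 0, "rz": 0}, {"dx": 0, "dy": 0.4, "dz": 2.5, "rx": 0, "ry": 0, "rz": 0}]}}

```text
t: 18.68
eef_pos: [680.3, -79.9, 437.5]
tcp_rot: [3.139, -0.004, 0.17]
ft_force: [-2.1, 1.4, 7.4]
opening: 0.003
```

```bash
python3 -c "
from h import *
st()"
```

```text
t 18.6833 tip [681.2 -80.2 247.5] j [-0.21  0.55  1.36 -0.    1.23  1.19] ft [-2.1  1.4  7.4] fwd F -1.8 to nest fwd -2.6264215583556294 lat 141.4018595713934
```

>>> {"name": "play_rows", "arguments": {"increments": [{"dx": 0, "dy": 0.2, "dz": 1.5, "rx": 0, "ry": 0, "rz": 0}, {"dx": 0, "dy": 0.4, "dz": 3, "rx": 0, "ry": 0, "rz": 0}]}}

```text
t: 18.85
eef_pos: [680.2, -80.2, 435.4]
tcp_rot: [3.138, -0.005, 0.17]
ft_force: [-2.1, 0.8, 7.6]
opening: 0.003
```

>>> {"name": "play_rows", "arguments": {"increments": [{"dx": 0, "dy": 0.2, "dz": 1.5, "rx": 0, "ry": 0, "rz": 0}, {"dx": 0, "dy": 0.4, "dz": 3, "rx": 0, "ry": 0, "rz": 0}]}}

```text
t: 19.02
eef_pos: [680.1, -80.6, 433.4]
tcp_rot: [3.138, -0.006, 0.17]
ft_force: [-1.8, 1.7, 7.7]
opening: 0.005
```

>>> {"name": "play_rows", "arguments": {"increments": [{"dx": 0, "dy": 0.2, "dz": 1.5, "rx": 0, "ry": 0, "rz": 0}, {"dx": 0, "dy": 0.4, "dz": 2.5, "rx": 0, "ry": 0, "rz": 0}]}}

```text
t: 19.18
eef_pos: [680.0, -81.0, 431.7]
tcp_rot: [3.138, -0.007, 0.17]
ft_force: [-2.4, 1.9, 6.7]
opening: 0.007
```

```bash
python3 -c "
from h import *
st()"
```

```text
t 19.1833 tip [681.5 -81.4 241.7] j [-0.21  0.56  1.37 -0.    1.21  1.19] ft [-2.4  1.9  6.7] fwd F -2.1 to nest fwd -2.674089281179323 lat 142.63876612427237
```

>>> {"name": "play_rows", "arguments": {"increments": [{"dx": 0, "dy": 0.1, "dz": 1.5, "rx": 0, "ry": 0, "rz": 0}, {"dx": 0, "dy": 0.3, "dz": 3, "rx": 0, "ry": 0, "rz": 0}]}}

```text
t: 19.35
eef_pos: [679.9, -81.2, 429.7]
tcp_rot: [3.137, -0.008, 0.17]
ft_force: [-2.1, 0.9, 6.9]
opening: 0.006
```

>>> {"name": "play_rows", "arguments": {"increments": [{"dx": 0, "dy": 0.1, "dz": 1.5, "rx": 0, "ry": 0, "rz": 0}, {"dx": 0, "dy": 0.3, "dz": 2.5, "rx": 0, "ry": 0, "rz": 0}]}}

```text
t: 19.52
eef_pos: [679.8, -81.5, 428.1]
tcp_rot: [3.137, -0.009, 0.17]
ft_force: [-2.0, 1.7, 7.3]
opening: 0.006
```

>>> {"name": "play_rows", "arguments": {"increments": [{"dx": 0, "dy": 0.1, "dz": 1, "rx": 0, "ry": 0, "rz": 0}, {"dx": 0, "dy": 0.2, "dz": 2, "rx": 0, "ry": 0, "rz": 0}]}}

```text
t: 19.68
eef_pos: [679.7, -81.6, 427.0]
tcp_rot: [3.137, -0.01, 0.17]
ft_force: [-2.8, 1.0, 6.9]
opening: 0.004
```

>>> {"name": "play_rows", "arguments": {"increments": [{"dx": 0, "dy": 0.1, "dz": 1, "rx": 0, "ry": 0, "rz": 0}, {"dx": 0, "dy": 0.2, "dz": 2, "rx": 0, "ry": 0, "rz": 0}]}}

```text
t: 19.85
eef_pos: [679.6, -81.8, 426.0]
tcp_rot: [3.136, -0.01, 0.17]
ft_force: [-2.7, 0.8, 7.7]
opening: 0.005
```

```bash
python3 -c "
from h import *
st()
c=Cam('side');c.crop(180,110,340,230,5,'pics/side11c.png')"
```

```text
t 19.85 tip [681.7 -82.4 236.1] j [-0.22  0.56  1.37 -0.    1.2   1.18] ft [-2.7  0.8  7.7] fwd F -2.5 to nest fwd -2.7640447042549643 lat 143.66476085705722
```

View pics/side11c.png

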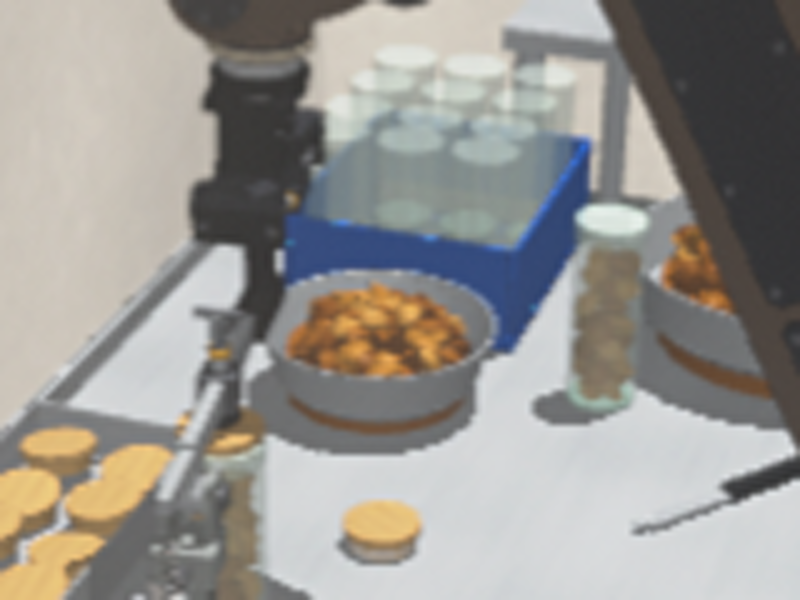

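Still sliding at ~7 N. Continue in small steps, correcting the small tilt.

>>> {"name": "play_rows", "arguments": {"increments": [{"dx": 0, "dy": 0, "dz": 1, "rx": 0, "ry": 0.03, "rz": 0}, {"dx": 0, "dy": 0.1, "dz": 2, "rx": 0, "ry": 0.03, "rz": 0}]}}

```text
t: 20.07
eef_pos: [679.3, -82.0, 424.6]
tcp_rot: [3.136, -0.013, 0.17]
ft_force: [-4.5, 0.1, 8.6]
opening: 0.001
```

>>> {"name": "play_rows", "arguments": {"increments": [{"dx": 0, "dy": 0, "dz": 1, "rx": 0, "ry": 0.03, "rz": 0}, {"dx": 0, "dy": 0.1, "dz": 2, "rx": 0, "ry": 0.03, "rz": 0}]}}

```text
t: 20.23
eef_pos: [678.8, -82.2, 423.4]
tcp_rot: [3.135, -0.016, 0.17]
ft_force: [-4.4, -0.4, 8.3]
opening: 0.003
```

>>> {"name": "play_rows", "arguments": {"increments": [{"dx": 0, "dy": 0, "dz": 1, "rx": 0, "ry": 0.03, "rz": 0}, {"dx": 0, "dy": 0.1, "dz": 2, "rx": 0, "ry": 0.03, "rz": 0}]}}

```text
t: 20.4
eef_pos: [678.4, -82.4, 422.2]
tcp_rot: [3.135, -0.018, 0.17]
ft_force: [-5.1, 0.0, 8.1]
opening: 0.007
```

>>> {"name": "play_rows", "arguments": {"increments": [{"dx": 0, "dy": 0, "dz": 1, "rx": 0, "ry": 0.03, "rz": 0}, {"dx": 0, "dy": 0, "dz": 2, "rx": 0, "ry": 0.03, "rz": 0}]}}

```text
t: 20.57
eef_pos: [677.9, -82.6, 421.0]
tcp_rot: [3.135, -0.021, 0.171]
ft_force: [-6.3, -0.2, 9.1]
opening: 0.001
```

>>> {"name": "play_rows", "arguments": {"increments": [{"dx": 1.2, "dy": 0, "dz": 0.7, "rx": 0, "ry": -0.1, "rz": 0}, {"dx": 2.4, "dy": 0, "dz": 0.7, "rx": 0, "ry": -0.2, "rz": 0}]}}

```text
t: 20.73
eef_pos: [680.6, -82.2, 421.5]
tcp_rot: [3.134, -0.003, 0.17]
ft_force: [4.1, 2.0, 6.1]
opening: 0.002
```

```bash
python3 -c "
from h import *
s=st();print(s['tcp_rot'])"
```

```text
t 20.7333 tip [681.3 -83.5 231.5] j [-0.22  0.57  1.38 -0.01  1.2   1.19] ft [4.1 2.  6.1] fwd F 4.4 to nest fwd -2.2459055390557654 lat 144.67488091244638
[ 3.13389606e+00 -2.76035216e-03  1.70177267e-01]
```

>>> {"name": "play_rows", "arguments": {"increments": [{"dx": 0, "dy": 0, "dz": 1, "rx": 0, "ry": 0.03, "rz": 0}, {"dx": 0, "dy": 0, "dz": 2, "rx": 0, "ry": 0.03, "rz": 0}]}}

```text
t: 20.9
eef_pos: [680.5, -82.3, 420.5]
tcp_rot: [3.133, -0.007, 0.17]
ft_force: [-2.2, -0.0, 9.6]
opening: 0.006
```

>>> {"name": "play_rows", "arguments": {"increments": [{"dx": 0, "dy": 0, "dz": 1, "rx": 0, "ry": 0, "rz": 0}, {"dx": 0, "dy": 0, "dz": 2, "rx": 0, "ry": 0, "rz": 0}]}}

```text
t: 21.07
eef_pos: [680.3, -82.3, 419.7]
tcp_rot: [3.132, -0.008, 0.17]
ft_force: [-3.8, 1.0, 11.8]
opening: 0.006
```

>>> {"name": "play_rows", "arguments": {"increments": [{"dx": 0, "dy": 0, "dz": 1, "rx": 0, "ry": 0, "rz": 0}, {"dx": 0, "dy": 0, "dz": 2, "rx": 0, "ry": 0, "rz": 0}]}}

```text
t: 21.23
eef_pos: [680.0, -82.3, 419.3]
tcp_rot: [3.132, -0.009, 0.171]
ft_force: [-3.1, 0.2, 12.9]
opening: 0.002
```

>>> {"name": "play_rows", "arguments": {"increments": [{"dx": 0, "dy": 0, "dz": 1.5, "rx": 0, "ry": -0.03, "rz": 0}, {"dx": 0, "dy": 0, "dz": 2.5, "rx": 0, "ry": -0.03, "rz": 0}]}}

```text
t: 21.4
eef_pos: [680.0, -82.2, 418.8]
tcp_rot: [3.131, -0.009, 0.171]
ft_force: [-1.6, 1.8, 13.6]
opening: 0.005
```

```bash
python3 -c "
from h import *
s=st();print(s['tcp_rot'])"
```

```text
t 21.4 tip [682.  -83.9 228.8] j [-0.22  0.57  1.38 -0.01  1.18  1.19] ft [-1.6  1.8 13.6] fwd F -1.3 to nest fwd -2.8488594376394345 lat 145.1754543632009
[ 3.13072546 -0.00862861  0.17059443]
```

>>> {"name": "play_rows", "arguments": {"increments": [{"dx": 0, "dy": 0, "dz": 2, "rx": 0, "ry": 0, "rz": 0}, {"dx": 0, "dy": 0, "dz": 3, "rx": 0, "ry": 0, "rz": 0}]}}

```text
t: 21.57
eef_pos: [679.8, -82.1, 417.9]
tcp_rot: [3.13, -0.01, 0.171]
ft_force: [-6.0, 1.0, 16.3]
opening: 0.004
```

>>> {"name": "play_rows", "arguments": {"increments": [{"dx": 0, "dy": 0, "dz": 3, "rx": 0, "ry": 0, "rz": 0}, {"dx": 0, "dy": 0, "dz": 3, "rx": 0, "ry": 0, "rz": 0}]}}

```text
t: 21.73
eef_pos: [679.4, -82.1, 417.2]
tcp_rot: [3.129, -0.012, 0.171]
ft_force: [-6.4, 2.2, 18.0]
opening: 0.005
```

>>> {"name": "play_rows", "arguments": {"increments": [{"dx": 0, "dy": 0, "dz": 2.4, "rx": 0, "ry": -0.04, "rz": 0}, {"dx": 0, "dy": 0, "dz": 2.4, "rx": 0, "ry": -0.04, "rz": 0}, {"dx": 0, "dy": 0, "dz": 2.4, "rx": 0, "ry": -0.04, "rz": 0}]}}

```text
t: 21.98
eef_pos: [679.4, -81.9, 417.5]
tcp_rot: [3.128, -0.012, 0.171]
ft_force: [-4.3, 2.4, 16.7]
opening: 0.008
```

```bash
python3 -c "
from h import *
s=st();print(s['tcp_rot'])"
```

```text
t 21.9833 tip [682.  -84.1 227.5] j [-0.22  0.57  1.39 -0.01  1.17  1.19] ft [-4.3  2.4 16.7] fwd F -3.9 to nest fwd -2.8547132244902267 lat 145.36575013225612
[ 3.12758539 -0.01194834  0.17092418]
```

>>> {"name": "play_rows", "arguments": {"increments": [{"dx": 0, "dy": 0, "dz": 2.2, "rx": 0, "ry": 0, "rz": 0}, {"dx": 0, "dy": 0, "dz": 2.2, "rx": 0, "ry": 0, "rz": 0}, {"dx": 0, "dy": 0, "dz": 2.2, "rx": 0, "ry": 0, "rz": 0}, {"dx": 0, "dy": 0, "dz": 2.2, "rx": 0, "ry": 0, "rz": 0}]}}

```text
t: 22.32
eef_pos: [679.0, -81.8, 417.6]
tcp_rot: [3.127, -0.014, 0.171]
ft_force: [-5.4, 2.4, 16.7]
opening: 0.004
```

>>> {"name": "play_rows", "arguments": {"increments": [{"dx": 0, "dy": 0, "dz": 2.3, "rx": 0, "ry": 0, "rz": 0}, {"dx": 0, "dy": 0, "dz": 2.3, "rx": 0, "ry": 0, "rz": 0}, {"dx": 0, "dy": 0, "dz": 2.3, "rx": 0, "ry": 0, "rz": 0}, {"dx": 0, "dy": 0, "dz": 2.3, "rx": 0, "ry": 0, "rz": 0}]}}

```text
t: 22.65
eef_pos: [678.7, -81.6, 417.7]
tcp_rot: [3.126, -0.016, 0.171]
ft_force: [-5.4, 2.5, 17.8]
opening: 0.006
```

>>> {"name": "play_rows", "arguments": {"increments": [{"dx": 0, "dy": 0, "dz": 2.3, "rx": 0, "ry": 0, "rz": 0}, {"dx": 0, "dy": 0, "dz": 2.3, "rx": 0, "ry": 0, "rz": 0}, {"dx": 0, "dy": 0, "dz": 2.3, "rx": 0, "ry": 0, "rz": 0}, {"dx": 0, "dy": 0, "dz": 2.3, "rx": 0, "ry": 0, "rz": 0}]}}

```text
t: 22.98
eef_pos: [678.3, -81.6, 417.6]
tcp_rot: [3.125, -0.017, 0.171]
ft_force: [-5.9, 2.8, 15.9]
opening: 0.007
```

```bash
python3 -c "
from h import *
c=Cam('side');c.crop(180,110,340,230,5,'pics/side12c.png')
for i in range(1): s=st();print(s['tcp_rot'])"
```

```text
t 23.0333 tip [682.1 -84.1 227.7] j [-0.22  0.56  1.39 -0.01  1.17  1.19] ft [-5.2  2.  16.7] fwd F -4.9 to nest fwd -2.9500319988833246 lat 145.3522606613892
[ 3.12512571 -0.01744013  0.17136638]
```

View pics/side12c.png

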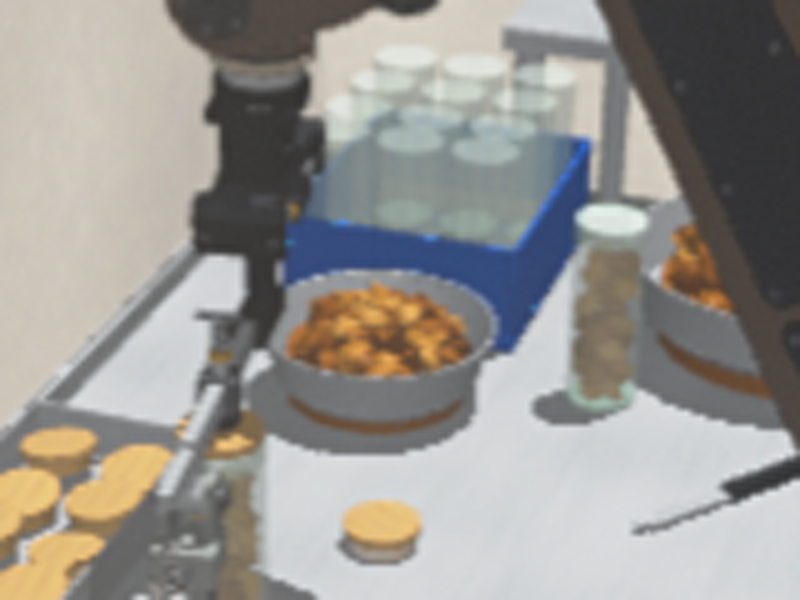

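>>> {"name": "play_rows", "arguments": {"increments": [{"dx": 0, "dy": 0, "dz": -1, "rx": 0, "ry": 0, "rz": 0}, {"dx": 0, "dy": 0, "dz": -4, "rx": 0, "ry": 0, "rz": 0}, {"dx": 1, "dy": -0.3, "dz": -8, "rx": 0, "ry": -0.05, "rz": 0}, {"dx": 1.5, "dy": -0.8, "dz": -13, "rx": 0, "ry": -0.1, "rz": 0}, {"dx": 2, "dy": -1.7, "dz": -18, "rx": 0, "ry": -0.15, "rz": 0}, {"dx": 2, "dy": -3, "dz": -24, "rx": 0, "ry": -0.15, "rz": 0}, {"dx": 2, "dy": -5, "dz": -30, "rx": 0, "ry": -0.15, "rz": 0}, {"dx": 2, "dy": -7, "dz": -36, "rx": 0, "ry": -0.15, "rz": 0}]}}

```text
t: 23.7
eef_pos: [678.4, -73.7, 454.1]
tcp_rot: [3.125, -0.002, 0.171]
ft_force: [-0.1, 0.5, 0.8]
opening: 0.007
```

>>> {"name": "play_rows", "arguments": {"increments": [{"dx": 0, "dy": -2, "dz": -6, "rx": 0, "ry": 0, "rz": 0}, {"dx": 0, "dy": -5, "dz": -12, "rx": 0, "ry": 0, "rz": 0}, {"dx": 0, "dy": -8, "dz": -18, "rx": 0, "ry": 0, "rz": 0}, {"dx": 0, "dy": -11, "dz": -24, "rx": 0, "ry": 0, "rz": 0}, {"dx": -1, "dy": -14, "dz": -30, "rx": 0, "ry": 0, "rz": 0}, {"dx": -1, "dy": -17, "dz": -36, "rx": 0, "ry": 0, "rz": 0}, {"dx": -1, "dy": -20, "dz": -42, "rx": 0, "ry": 0, "rz": 0}, {"dx": -1, "dy": -23, "dz": -48, "rx": 0, "ry": 0, "rz": 0}]}}

```text
t: 24.37
eef_pos: [673.1, -50.1, 502.3]
tcp_rot: [3.125, -0.001, 0.171]
ft_force: [-0.3, -0.7, 0.5]
opening: 0.003
```

```bash
python3 -c "
from h import *
c=Cam('side');c.crop(180,100,340,220,5,'pics/side13c.png')
s=st();print(s['tcp_rot'])"
```

```text
t 24.4167 tip [674.2 -52.7 313.6] j [-0.17  0.49  1.29 -0.02  1.35  1.23] ft [-0.6  1.6  1.4] fwd F -0.4 to nest fwd 0.2140225721283603 lat 113.12543641060121
[ 3.12486162e+00 -3.09564681e-03  1.71329041e-01]
```

View pics/side13c.png

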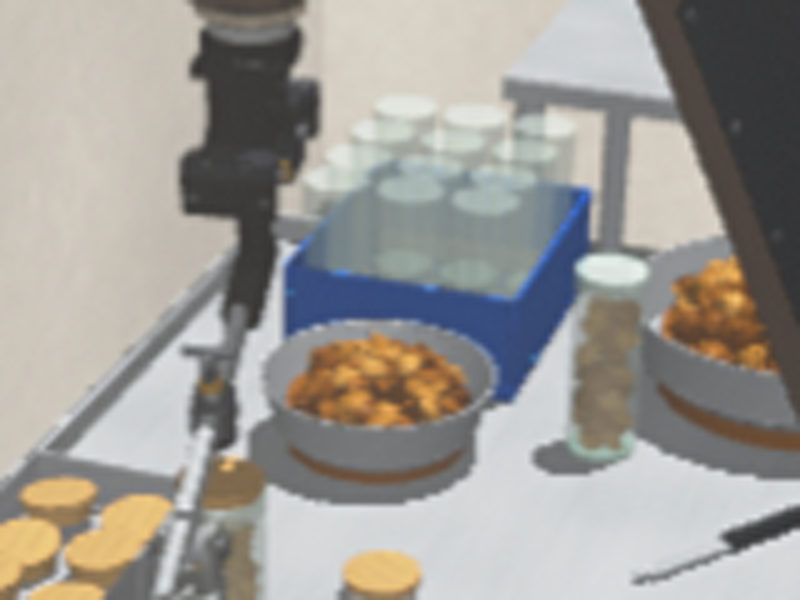

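The lever follows up. Rise further, clear of it, then retreat toward the robot for a look.

>>> {"name": "play_rows", "arguments": {"increments": [{"dx": 0, "dy": -3, "dz": -6, "rx": 0, "ry": 0, "rz": 0}, {"dx": 0, "dy": -7, "dz": -12, "rx": 0, "ry": 0, "rz": 0}, {"dx": 0, "dy": -10, "dz": -18, "rx": 0, "ry": 0, "rz": 0}, {"dx": 0, "dy": -11, "dz": -26, "rx": 0, "ry": 0, "rz": 0}, {"dx": 0, "dy": -11, "dz": -36, "rx": 0, "ry": 0, "rz": 0}, {"dx": 0, "dy": -11, "dz": -50, "rx": 0, "ry": 0, "rz": 0}, {"dx": 0, "dy": -11, "dz": -70, "rx": 0, "ry": 0, "rz": 0}, {"dx": 0, "dy": -11, "dz": -95, "rx": 0, "ry": 0, "rz": 0}]}}

```text
t: 25.08
eef_pos: [670.7, -37.4, 598.8]
tcp_rot: [3.125, -0.001, 0.171]
ft_force: [0.2, 0.2, -1.2]
opening: 0.005
```

>>> {"name": "play_rows", "arguments": {"increments": [{"dx": -30, "dy": 20, "dz": 0, "rx": 0, "ry": 0, "rz": 0}, {"dx": -60, "dy": 40, "dz": 0, "rx": 0, "ry": 0, "rz": 0}, {"dx": -90, "dy": 60, "dz": 0, "rx": 0, "ry": 0, "rz": 0}, {"dx": -120, "dy": 90, "dz": 0, "rx": 0, "ry": 0, "rz": 0}, {"dx": -150, "dy": 120, "dz": 0, "rx": 0, "ry": 0, "rz": 0}, {"dx": -170, "dy": 155, "dz": 0, "rx": 0, "ry": 0, "rz": 0}, {"dx": -180, "dy": 190, "dz": 0, "rx": 0, "ry": 0, "rz": 0}, {"dx": -180, "dy": 220, "dz": 0, "rx": 0, "ry": 0, "rz": 0}]}}

```text
t: 25.75
eef_pos: [528.6, -287.0, 604.0]
tcp_rot: [3.124, -0.002, 0.17]
ft_force: [0.4, 0.3, 0.2]
opening: 0.006
```

>>> {"name": "play_rows", "arguments": {"increments": [{"dx": 0, "dy": 30, "dz": 0, "rx": 0, "ry": 0, "rz": 0}, {"dx": 0, "dy": 60, "dz": 0, "rx": 0, "ry": 0, "rz": 0}, {"dx": 0, "dy": 60, "dz": 0, "rx": 0, "ry": 0, "rz": 0}, {"dx": 0, "dy": 60, "dz": 0, "rx": 0, "ry": 0, "rz": 0}]}}

```text
t: 26.08
eef_pos: [538.6, -347.7, 604.8]
tcp_rot: [3.124, -0.002, 0.167]
ft_force: [-0.4, 0.7, 0.1]
opening: 0.005
```

Run:
```python
from h import *
from scipy.optimize import least_squares
c=Cam('side');c.crop(170,130,270,260,4.5,'pics/side14c.png')
t=Cam('top');t.crop(190,110,320,215,6,'pics/top14c.png');cv2.imwrite('pics/top14.png',t.im)
s=st()
def cyl(P,z): return [(P[0]+33*np.cos(a),P[1]+33*np.sin(a),z) for a in np.linspace(0,2*np.pi,8)]
# expected lid top near edge / pixel in both views if home at nest
for n in ((657.4,59.2),(659.5,59.6)):
  for z in (195,203): print(n,z,(t.proj((n[0]-33,n[1]-5,z))[0]-[190,110])*6,(c.proj((n[0],n[1],z))[0]-[170,130])*4.5)
```

```text
t 26.1833 tip [ 539.7 -349.   415.5] j [-0.67  0.39  1.2  -0.01  1.54  0.73] ft [-0.  -0.1 -1. ] fwd F -0.1 to nest fwd 177.51847965128977 lat 385.9978881149708
(657.4, 59.2) 195 [402.76628795 307.47035677] [242.31602297 293.82000875]
(657.4, 59.2) 203 [402.72860831 304.82988035] [242.09309517 285.34630133]
(659.5, 59.6) 195 [401.89249504 303.55702917] [239.75697897 293.60625434]
(659.5, 59.6) 203 [401.85003652 300.89556409] [239.52784271 285.1333543 ]
```

View pics/side14c.png

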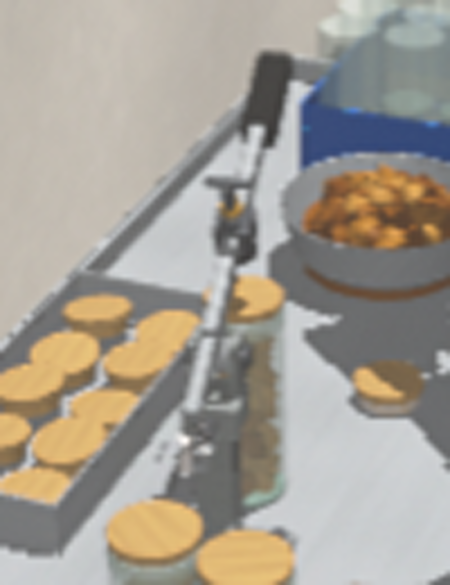

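View pics/top14c.png

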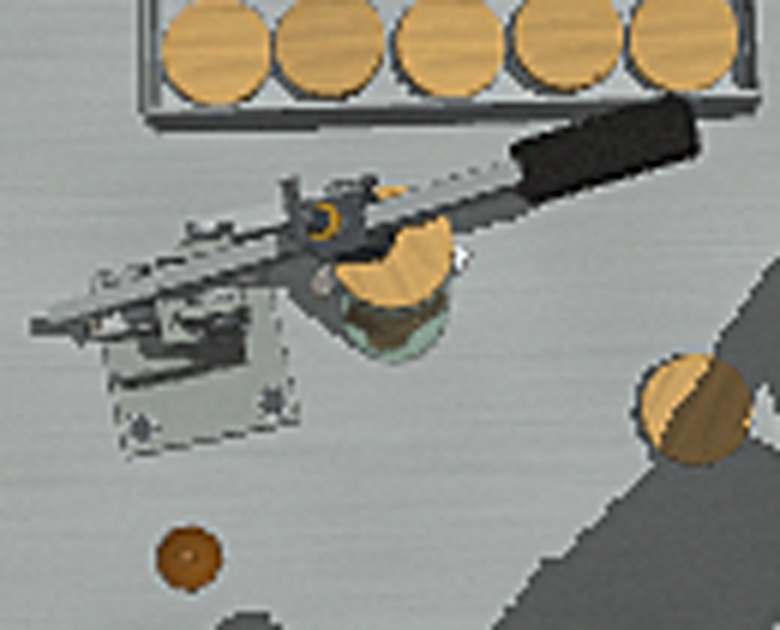

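View pics/top14.png

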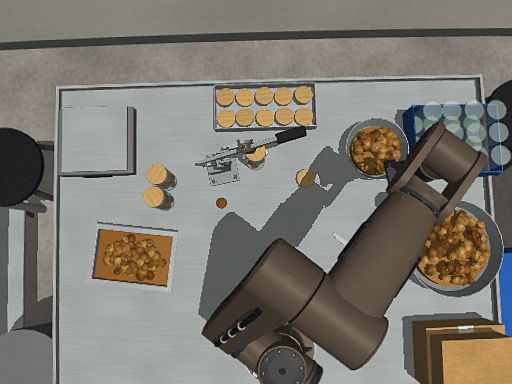

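```bash
python3 -c "
from cell import env
print(env.job_done()); s=env.state(); print(s['t'],s['ft_force'])"
```

```text
the job is handed in; nothing more can be done
None
the job is handed in; nothing more can be done
```

The job is handed in at about 26 s of the 72 s allowed. No verdict is reported, so what follows is from my own readings.

- **Sliding:** I pushed the jar about 125 mm with two partly closed fingertips, contacting it low at roughly 30 mm above the table. Sliding took about 3.5 N. At the V-stop I read 8 to 15 N forward, almost no sideways force, and a peak of about 16 N in all, so I took it to be bearing on both cheeks.
- **Pressing:** I pushed the grip down with closed fingers, following its arc. The lid slid at 7 to 8 N over about 20 mm of grip travel, which is about 8.5 mm at the lid. The force then stiffened, which I took as the lid being home.
- **Bedding:** I held about 16 to 18 N downward for about 1.4 s. Sideways forces brought the peak to about 19 N, and they reached about 6 N because small tool tilt built up. I corrected the tilt once the wrong way and then put it right.
- **Last pictures:**
  - The lever is back at its starting position.
  - The lid's near edge in the top view moved from row 305 to 308 of the enlarged crop, against 307 expected with the lid home.
  - The jar is unmoved in the V-stop.
  - The bystanders I could see had not moved by eye. The arm hid jar_c and most of the knife, so I did not check those two at the end.
  - The arm was clear of everything, with the wrist force near zero.

No check failed. Where the fingers met the jar placed the nest about 2 mm from my camera estimate, which is within the calibration error.

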